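# Build up the model platform for pressure forming

## Task

Build up the round steel platform for pressure forming: take the widest of the three riser discs that stand on edge in the slotted rack and lay it flat in the centre of the platform, then lay the riser disc that is lying on the cart centred on top of it, and last set the white resin model, teeth up, centred on top of both. The resin is brittle, so set the model down rather than dropping it; leave the two smaller discs in the rack and do not disturb the glass cup or the bite block.

Things in the scene. Friction and masses are not known exactly. Their poses are not given: they have to be found in the camera images.
- platform: Round steel plate, 120 mm diameter, 15 mm high, fixed to the cart; an engraved circle of 67 mm diameter and a ring of vent dots show its centre. Origin: centre of its underside (its upper face is 15 mm above); z up.
- rack: Grey plastic rack, 84 mm (its x) by 172 mm (its y), fixed. Three slots 50 mm apart along its y (at -50, 0, +50 mm), each 15 mm wide between fins that end 34 mm above the cart; discs stand on edge in them in a V-shaped cradle. Origin: centre of its underside. Which disc is in which slot varies.
- wide_disc: Plain aluminium riser disc, 64 mm diameter, 12 mm thick, about 0.1 kg: the widest in the rack, standing on edge at the start, its centre about 47 mm and its top about 79 mm above the cart. Origin: the disc's centre; its y axis is the disc's axis (level while it stands on edge, vertical when it lies flat, either face up).
- spare_50: Plain aluminium riser disc, 50 mm diameter, 12 mm thick, on edge in the rack, to be left there. Origin: the disc's centre (about 40 mm above the cart); y is the disc's axis.
- spare_44: Plain aluminium riser disc, 44 mm diameter, 12 mm thick, on edge in the rack, to be left there. Origin: the disc's centre (about 36 mm above the cart); y is the disc's axis.
- flat_disc: Plain aluminium riser disc, 56 mm diameter, 12 mm thick, about 0.08 kg, lying flat on the cart. Origin: centre of its underside; z is the disc's axis, up at the start.
- model: White resin model of a child's dental arch: round base 50 mm diameter and 14 mm high with straight sides, teeth up to 27 mm high on it; about 0.06 kg. Stands on the cart. Origin: centre of its underside; z up towards the teeth.
- cup: Glass beaker-shaped cup, 66 mm diameter, 85 mm tall, bystander. Origin: centre of its underside; z up.
- bite_block: Red rubber bite block, 40 x 22 x 16 mm, bystander. Origin: centre of its underside.
Not all that is in view belongs to the job. Leave any red look-alike of the flat_disc alone.

How it is judged (in metres and radians):
On the way, in this order (a step that is already met when the one before it is completed fails the run):
1. the widest disc lies flat, released, in the centre of the platform (horizontal distance between wide_disc and platform below 0.005 m and z of wide_disc in the frame of platform between 0.018 and 0.024 m and angle between the y axis of wide_disc and the z axis of platform, either way round below 0.08 rad and contact force between the fingers and wide_disc below 0.2 N), for 0.2 s.
2. the other disc lies flat, released, centred on top of it (horizontal distance between each of wide_disc, flat_disc and platform below 0.005 m and z of wide_disc in the frame of platform between 0.018 and 0.024 m and angle between the y axis of wide_disc and the z axis of platform, either way round below 0.08 rad and z of flat_disc in the frame of platform between 0.024 and 0.03 m and angle between the z axis of flat_disc and the z axis of platform, either way round below 0.08 rad and contact force between the fingers and flat_disc below 0.2 N), for 0.2 s.
At the end, for the whole second after the job is handed in: 64 mm disc flat on the plate, 56 mm disc flat on it, model upright on top; each within 5 mm of the platform's centre, within 3 mm of its height, tilt under 0.08 rad, at rest. Smaller discs in the rack moved under 20 mm, cup and bite block under 30 mm (horizontal distance between each of wide_disc, flat_disc, model and platform below 0.005 m and z of wide_disc in the frame of platform between 0.018 and 0.024 m and angle between the y axis of wide_disc and the z axis of platform, either way round below 0.08 rad and z of flat_disc in the frame of platform between 0.024 and 0.03 m and angle between the z axis of flat_disc and the z axis of platform, either way round below 0.08 rad and z of model in the frame of platform between 0.036 and 0.042 m and angle between model's own z axis and vertical below 0.08 rad and linear speed of each of wide_disc, flat_disc, model below 0.01 m/s and distance of each of spare_50, spare_44 from where it was at the start of the episode below 0.02 m and distance of each of cup, bite_block from where it was at the start of the episode below 0.03 m); the robot touches nothing.
It fails at once if a smaller disc in the rack was shifted by 20 mm or more (distance of any of spare_50, spare_44 from where it was at the start of the episode above 0.02 m).
It fails at once if the cup or the bite block was shifted by 30 mm or more (distance of any of cup, bite_block from where it was at the start of the episode above 0.03 m).
It fails at once if the resin model was dropped (falling free at over 0.6 m/s, a drop of about 20 mm) (contact force between the fingers and model below 0.2 N and linear speed of model above 0.6 m/s).
It also fails if it takes over 72 s, if anything falls off the work surface, if the arm or the gripper's body presses on something with over 40 N, if the wrist force passes 120 N, or if a joint passes its speed limit or range.

## Robot

A 6-joint arm with a two-finger parallel gripper is mounted at the origin on the work surface. World frame = base frame: x ahead of the robot, y to its left, z up, the work surface at z = 0. Lengths are in mm, angles in rad, forces in N, time in s.
With the tool pointing down it reaches from about 275 to 1000 mm from the base axis. Payload 8.4 kg.
Tool frame: the origin (TCP) lies at the very end of the fingers, on their centre line; the grasp point (between the pads) lies 19 mm behind it; z points along the fingers, y is the direction in which the jaws open and shut (so a half turn about z gives the same grasp; the last joint's range is limited). The gripper opens to 85 mm and grips with 20 to 120 N. Pads are 22 mm wide; open, the fingers measure 114 mm over their backs; the gripper's body (76 mm by 85 mm) begins 54 mm behind the grasp point. The pads swing forward as they close: fully open they stand 13 mm farther back than shut.
Start: joints at [-1.342, 0.353, 1.633, -0, 1.155, -0.002], TCP at [142.971, -608.43, 231.281] pointing down, gripper open.
Joint ranges: [-2.63, 2.63], [-0.92, 2.1], [0.06, 2.66], [-1.3, 4.44], [0, 2.69], [-3.02, 3.02]. Speed limits (rad/s): [2.22, 2.22, 2.79, 3.14, 3.14, 3.14].

## Interface

Orientations are given as [roll, pitch, yaw] about the fixed x, y, z axes, in that order (R = Rz(yaw) Ry(pitch) Rx(roll)).
In Python, from rig import r gives the robot as it stands.
- The arm moves only by the tool move_arm, never from a script. Its argument "increments" is a list of rows, each an object of numbers: "tx", "ty", "tz": the shift along the tool's x, y, z in cm; "rx", "ry", "rz": the turn, a rotation vector about the tool's x, y, z in degrees; "gripper": the gripper's target within -1 to 1 (fully open at 1, half-way at 0, shut at -1). A call has 1 to 12 rows; each row shifts and turns the commanded pose from where the row before left it, along the tool's axes as they then stand; what a row does not reach is not made up. A row lasts 1/10 s, in which the tool goes at most 50 mm and 8.59 degrees, less where a joint would pass 70% of its speed; a pose out of reach is approached as far as the arm can. A call is refused whole if a number of a shift passes 5 or a number of a turn 8.59, either way. A call with a gripper value outside its range is refused whole. The fingers move at their own pace and stop on an object; "squeeze" is the grip in N (left out, the last holds). Time passes only in rows, so rows that do not move let the fingers close. It gives the time, the measured TCP pose, the force and the opening at its end, in the units of the state.
- r.sense(): the state, without advancing time (a new reading comes with each control period).
- r.grab_frame(name): name is "scene" or "top"; returns (picture, depth): 480x640x3 uint8, red, green, blue; 480x640 float32, mm along the optical axis (not along the pixel's ray), 0 where there is no reading.
- r.camera_model(name): a dict with "fx", "fy", "cx", "cy" (pixels), "k1" (the pictures are not rectified: a ray, as slopes to the right and down, at radius r is drawn at 1 + k1 r^2 times it, then the intrinsics apply), "R" (3x3) and "t" (3): a world point X has camera coordinates R X + t. Camera axes: x right, y down, z forward; pixel columns grow to the right and rows downward; lengths in mm; the calibration is good to about 2 mm. A picture is of the moment at which its call begins. camera_model takes no time and is no camera call.
- r.sign_off(): hands the job in, once; it reports no verdict.
Trained networks look in the newest picture that a camera, given by its name, has taken for a name from the list of things; names that differ only in an ending like _2 or _b are one class to them, and where a whole thing is asked for, a point or a joint stands for the part that bears it (a point fixed in the world has none). Each returns a list of dicts, best first, with "confidence" (0 to 1); they miss things now and then, are a little off and sometimes report something else, mostly with a low value. They report only what shows in the picture. A call takes as long as a camera call. They do not tell look-alikes from the thing itself.
- r.cut_out(query, camera): "mask" (480x640 bool, what is visible of it) and "bbox" ([left, top, right, bottom] in pixels, round what is visible of it).
- r.place_of(query, camera): "location" ([row, column] in pixels: a listed point, or the origin of a listed thing).
The state is a dict: "clock": time; "qpos": joint angles; "qvel": joint speeds; "joint_efforts": joint torques, N m; "eef_pos": TCP position; "tcp_rot": TCP orientation; "contact_force": force on the tool from outside, world axes, zero at the start; "wrist_torque": the same for the moment, N m; "opening": opening from 0.0 (shut) to 1.0 (fully open).
Only numpy, scipy, OpenCV 4.12 (cv2) and the standard library are available. Lean on these libraries where they do the work, as an engineer would, in place of code of your own. Each camera call takes 0.05 s, during which the arm holds its last target. There are 200 camera calls.

## Working session

There is one attempt and no reset: what is moved stays moved. The work goes in short steps, Python scripts to look and compute and a tool call to move; the robot and the scene stay as the last step left them, time stands still between calls to the robot, and variables do not carry over. Pictures are saved under pics/ and viewed, about 8 in all and at most 12, crops included, and the job is handed in when it is done.

Besides the shell and the picture viewer there is one more tool, called after "Request:" as name([rows], argument=value, ...), one row to a line, values as JSON. move_arm: Moves the arm, as the interface text tells. Its arguments: {"type":"object","properties":{"increments":{"type":"array","items":{"type":"object","properties":{"tx":{"type":"number"},"ty":{"type":"number"},"tz":{"type":"number"},"rx":{"type":"number"},"ry":{"type":"number"},"rz":{"type":"number"},"gripper":{"type":"number"}}}},"squeeze":{"type":"number"}},"required":["increments"]}

```bash
ls; mkdir -p pics; cat > h.py <<'E'
import numpy as np, cv2
from rig import r
def cam(n): 
    m=r.camera_model(n); m['R']=np.array(m['R']); m['t']=np.array(m['t']); return m
def ray(m,u,v):
    xd,yd=(u-m['cx'])/m['fx'],(v-m['cy'])/m['fy']
    x,y=xd,yd
    for _ in range(20):
        s=1+m['k1']*(x*x+y*y); x,y=xd/s,yd/s
    return x,y
def world(m,u,v,d):
    x,y=ray(m,np.asarray(u,float),np.asarray(v,float)); P=np.stack([x*d,y*d,d*np.ones_like(x)],-1)
    return (P-m['t'])@m['R']
def atz(m,u,v,z):
    x,y=ray(m,np.asarray(u,float),np.asarray(v,float)); D=np.stack([x,y,np.ones_like(x)],-1)@m['R']
    C=-m['R'].T@m['t']; return C+D*((z-C[2])/D[...,2])[...,None]
def save(n,p): cv2.imwrite(p,n[:,:,::-1])
E
python3 - <<'E'
from h import *
for n in("top","scene"):
    p,d=r.grab_frame(n); save(p,f"pics/{n}0.png"); np.save(f"{n}0.npy",d); m=cam(n); print(n,m['fx'],m['k1'],(-m['R'].T@m['t']).round(),m['R'].round(2).tolist())
    for q in["platform","rack","wide_disc","spare_50","spare_44","flat_disc","model","cup","bite_block"]:
        o=r.place_of(q,n)[:3]
        print(q,[(np.round(x['location']).tolist(),round(x['confidence'],2),world(m,x['location'][1],x['location'][0],float(d[int(x['location'][0]),int(x['location'][1])])).round(1).tolist()) for x in o])
print(r.sense())
E
```

```text
pics
top 613.6039063545152 -0.18971393330913597 [ 296.  -74. 1350.] [[0.0, -1.0, -0.0], [-0.98, -0.0, -0.2], [0.2, 0.0, -0.98]]
platform [([254.0, 163.0], 0.87, [553.9, 265.2, 16.0])]
rack [([266.0, 432.0], 0.72, [515.1, -324.0, 78.2])]
wide_disc [([265.0, 428.0], 0.59, [525.1, -321.1, 43.3])]
spare_50 [([265.0, 452.0], 0.59, [521.7, -371.9, 57.0]), ([263.0, 404.0], 0.58, [531.5, -270.7, 30.0])]
spare_44 [([265.0, 452.0], 0.59, [521.7, -371.9, 57.0]), ([263.0, 404.0], 0.58, [531.5, -270.7, 30.0])]
flat_disc [([339.0, 280.0], 0.81, [367.9, 1.3, 7.4]), ([293.0, 283.0], 0.74, [467.5, -5.5, 13.0])]
model [([294.0, 284.0], 0.67, [465.6, -6.6, 12.6])]
cup [([180.0, 231.0], 0.78, [731.3, 117.6, 2.0])]
bite_block [([251.0, 255.0], 0.49, [561.7, 57.4, 16.1])]
scene 495.0501572232032 0.039900865119797915 [ 952. -332.  667.] [[0.61, 0.79, -0.02], [0.61, -0.49, -0.62], [-0.5, 0.37, -0.78]]
platform [([174.0, 453.0], 0.56, [575.6, 247.1, 14.0])]
rack [([334.0, 163.0], 0.6, [548.6, -321.2, 28.4])]
wide_disc [([320.0, 149.0], 0.8, [547.7, -328.2, 74.4])]
spare_50 [([340.0, 114.0], 0.55, [535.9, -37
[... 390 characters left out ...]
.0], 0.79, [574.8, 51.9, 13.7])]
{'clock': 1.0, 'qpos': array([-1.34236581e+00,  3.52940559e-01,  1.63339476e+00, -1.46185251e-05,
        1.15517872e+00, -2.40510884e-03]), 'qvel': array([-0.00011218,  0.00117661,  0.00106708, -0.00042999,  0.00091828,
        0.00043735]), 'joint_efforts': array([ 1.10920377e-03, -6.05191970e+01, -3.42441201e+01,  2.50521198e-04,
        1.12979335e-03,  2.82590207e-05]), 'eef_pos': array([ 142.99056833, -608.44000727,  231.32036658]), 'tcp_rot': array([3.14151406e+00, 1.35635292e-05, 2.30841527e-01]), 'contact_force': array([-0.72136225, -0.55260948,  0.32656722]), 'wrist_torque': array([0.04036948, 0.03222469, 0.04518174]), 'opening': 0.9991345546294278}
```

View images.

View pics/top0.png

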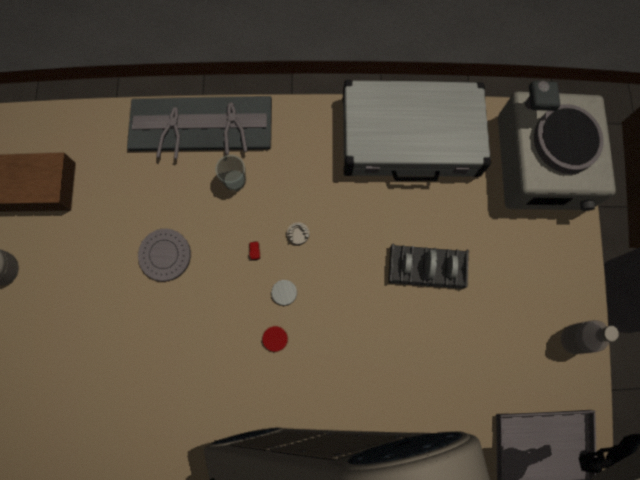

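View pics/scene0.png

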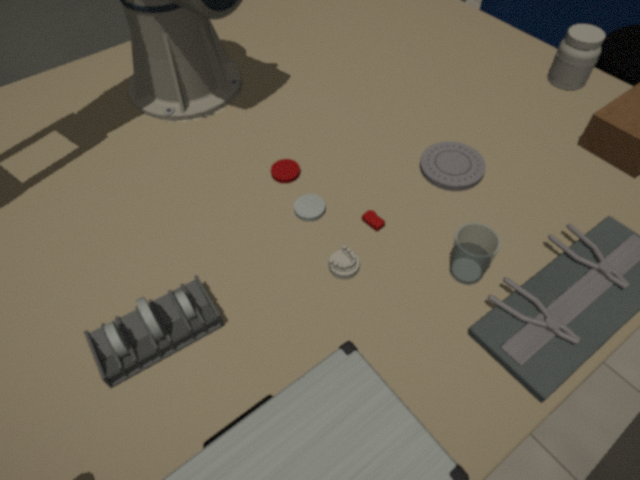

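```bash
cat >> h.py <<'E'
def fitcirc(P,R):
    from scipy.optimize import least_squares
    f=lambda c:np.hypot(P[:,0]-c[0],P[:,1]-c[1])-R
    s=least_squares(f,P[:,:2].mean(0),loss='soft_l1',f_scale=1.0); return s.x, np.abs(s.fun).mean()
def topcirc(n,mask,d,ztop,R):
    """centroid and outline-fit of the mask pixels lying at ztop"""
    m=cam(n); v,u=np.nonzero(mask&(d>0)); W=world(m,u,v,d[v,u]); k=np.abs(W[:,2]-ztop)<5
    Q=atz(m,u[k],v[k],ztop); a=np.zeros(mask.shape,np.uint8); a[v[k],u[k]]=1
    c=max(cv2.findContours(a,cv2.RETR_EXTERNAL,cv2.CHAIN_APPROX_NONE)[0],key=cv2.contourArea)[:,0]
    E=atz(m,c[:,0],c[:,1],ztop); f,e=fitcirc(E,R)
    return Q[:,:2].mean(0).round(1),f.round(1),round(e,2),np.median(W[k,2]).round(1),k.sum(),np.sqrt(k.sum())
E
python3 - <<'E'
from h import *
for n in("top","scene"):
    p,d=r.grab_frame(n); m=cam(n)
    for q,z,R in(("platform",15,60),("flat_disc",12,28),("model",14,25)):
        for o in r.cut_out(q,n)[:3]:
            v,u=np.nonzero(o['mask'])
            print(n,q,round(o['confidence'],2),o['bbox'],topcirc(n,o['mask'],d,z,R), p[o['mask']].mean(0).round())
            if q=='model':
                Q=atz(m,u,v,8); print('  all at z8',Q[:,:2].mean(0).round(1))
    for o in r.cut_out("wide_disc",n)[:3]+r.cut_out("rack",n)[:1]:
        v,u=np.nonzero(o['mask']&(d>0)); W=world(m,u,v,d[v,u]); k=(W[:,2]>50)&(W[:,2]<90); A=W[k]
        if len(A)<5: print('few');continue
        c=A[:,:2].mean(0); w,V=np.linalg.eigh(np.cov(A[:,:2].T)); print(n,'disc',round(o['confidence'],2),o['bbox'],c.round(1),A.min(0).round(),A.max(0).round(),np.sqrt(w).round(1),np.degrees(np.arctan2(V[1,1],V[0,1])).round(1),k.sum())
    # rack fins: all depth pts around
    vv,uu=np.nonzero(d>0); W=world(m,uu,vv,d[vv,uu]); k=(abs(W[:,0]-525)<70)&(abs(W[:,1]+322)<110)&(W[:,2]>5)&(W[:,2]<40)
    print(n,'rack rect',cv2.minAreaRect(W[k][:,:2].astype(np.float32)))
    k=(abs(W[:,0]-525)<70)&(abs(W[:,1]+322)<110)&(W[:,2]>40)
    for lo,hi in((-420,-350),(-350,-297),(-297,-230)):
        A=W[k&(W[:,1]>lo)&(W[:,1]<hi)]; print('  ',len(A),A.mean(0).round(1),A.min(0).round(),A.max(0).round()) if len(A) else 0
E
```

```text
top platform 0.64 [140.7, 229.0, 188.8, 281.2] (array([553.1, 263.9]), array([553.7, 264.1]), np.float64(1.59), np.float64(14.5), np.int64(1958), np.float64(44.24929377967517)) [87. 80. 77.]
top flat_disc 0.87 [270.6, 281.2, 296.3, 307.8] (array([469.3,  -7.8]), array([469.7,  -7.8]), np.float64(2.29), np.float64(11.4), np.int64(428), np.float64(20.688160865577203)) [125. 123. 114.]
top flat_disc 0.87 [264.5, 324.7, 288.0, 352.0] (array([368. ,  11.3]), array([368. ,  11.1]), np.float64(2.09), np.float64(11.2), np.int64(451), np.float64(21.236760581595302)) [103.  22.  19.]
top model 0.83 [285.6, 221.6, 308.9, 242.5] (array([601.4, -36.2]), array([601. , -34.1]), np.float64(4.28), np.float64(13.5), np.int64(259), np.float64(16.09347693943108)) [113. 105.  92.]
  all at z8 [603.5 -34.9]
top disc 0.54 [424.5, 250.2, 433.6, 276.6] [ 523.  -324.2] [ 494. -332.   50.] [ 555. -319.   83.] [ 3.2 16.9] 176.5 181
top disc 0.71 [391.2, 246.5, 469.4, 290.1] [ 525.8 -344.6] [ 496. -384.   50.] [ 557. -280.   69.] [15.5 45.3] 83.5 39
top rack rect ((525.127685546875, -320.7025146484375), (135.530
[... 940 characters left out ...]
]), np.float64(3.35), np.float64(14.7), np.int64(445), np.float64(21.095023109728988)) [126. 120. 108.]
  all at z8 [602.8 -34.9]
scene disc 0.94 [136.5, 299.1, 161.1, 338.9] [ 539.9 -325.8] [ 505. -333.   50.] [ 560. -319.   82.] [ 3.4 14.3] 175.3 381
scene disc 0.84 [84.5, 278.1, 225.4, 390.0] [ 523.9 -296.5] [ 515. -382.   52.] [ 541. -270.   61.] [ 4.2 45.1] 99.4 15
scene rack rect ((527.2852783203125, -334.31488037109375), (191.0491485595703, 85.95526123046875), 85.44859313964844)
   372 [ 531.6 -375.4   57. ] [ 502. -383.   40.] [ 550. -368.   67.]
   443 [ 539.8 -325.6   69. ] [ 497. -333.   40.] [ 560. -317.   82.]
   234 [ 538.5 -276.8   53.5] [ 512. -283.   40.] [ 553. -270.   62.]
```

Request:
move_arm([
  {"rz":6.1,"gripper":-0.35},
  {"rz":6.1},
  {"rz":6.0},
  {"tx":3.58,"ty":-3.15},
  {"tx":3.58,"ty":-3.15},
  {"tx":3.58,"ty":-3.15},
  {"tx":3.58,"ty":-3.15},
  {"tx":3.58,"ty":-3.15},
  {"tx":3.58,"ty":-3.15},
  {"tx":3.58,"ty":-3.15},
  {"tx":3.58,"ty":-3.15},
  {"tx":3.58,"ty":-3.15},
], squeeze=40)

```text
invalid input
```

```bash
cat >> h.py <<'E'
from scipy.spatial.transform import Rotation as Ro
def go(x,y,z,rpy=None):
    s=r.sense(); A=Ro.from_euler('xyz',s['tcp_rot']); d=A.inv().apply(np.array([x,y,z])-s['eef_pos'])/10
    print('at',s['eef_pos'].round(1),np.degrees(s['tcp_rot']).round(2),'open',round(s['opening'],3),'F',s['contact_force'].round(1),'t',round(s['clock'],2),'q',s['qpos'].round(2)); print(' t(cm)',d.round(2))
    if rpy is not None: print(' rotvec deg (tool)',np.degrees((A.inv()*Ro.from_euler('xyz',rpy,degrees=True)).as_rotvec()).round(2))
E
python3 -c "
from h import *
go(527,-325,120,(180,0,-5))"
```

```text
at [ 142.9 -608.4  231.3] [-180.      0.     13.22] open 0.996 F [0.1 0.6 0.4] t 1.6 q [-1.34  0.35  1.63 -0.    1.16 -0.  ]
 t(cm) [ 43.87 -18.81  11.13]
 rotvec deg (tool) [-0.    0.   18.22]
```

Request:
move_arm([
  {"tx":0,"ty":0,"tz":0,"rx":0,"ry":0,"rz":6.1,"gripper":-0.35},
  {"tx":0,"ty":0,"tz":0,"rx":0,"ry":0,"rz":6.1,"gripper":-0.35},
  {"tx":0,"ty":0,"tz":0,"rx":0,"ry":0,"rz":6.0,"gripper":-0.35},
], squeeze=40)

```text
clock: 1.9
eef_pos: [143.0, -608.4, 231.3]
tcp_rot: [-3.142, -0.0, -0.091]
contact_force: [-0.1, -0.7, 1.2]
opening: 0.51
```

Request:
move_arm([
  {"tx":3.58,"ty":-3.15,"tz":0,"rx":0,"ry":0,"rz":0,"gripper":-0.35},
  {"tx":3.58,"ty":-3.15,"tz":0,"rx":0,"ry":0,"rz":0,"gripper":-0.35},
  {"tx":3.58,"ty":-3.15,"tz":0,"rx":0,"ry":0,"rz":0,"gripper":-0.35},
  {"tx":3.58,"ty":-3.15,"tz":0,"rx":0,"ry":0,"rz":0,"gripper":-0.35},
  {"tx":3.58,"ty":-3.15,"tz":0,"rx":0,"ry":0,"rz":0,"gripper":-0.35},
  {"tx":3.58,"ty":-3.15,"tz":0,"rx":0,"ry":0,"rz":0,"gripper":-0.35},
  {"tx":3.58,"ty":-3.15,"tz":0,"rx":0,"ry":0,"rz":0,"gripper":-0.35},
  {"tx":3.58,"ty":-3.15,"tz":0,"rx":0,"ry":0,"rz":0,"gripper":-0.35},
  {"tx":3.58,"ty":-3.15,"tz":0,"rx":0,"ry":0,"rz":0,"gripper":-0.35},
  {"tx":3.58,"ty":-3.15,"tz":0,"rx":0,"ry":0,"rz":0,"gripper":-0.35},
  {"tx":0,"ty":0,"tz":4,"rx":0,"ry":0,"rz":0,"gripper":-0.35},
  {"tx":0,"ty":0,"tz":4,"rx":0,"ry":0,"rz":0,"gripper":-0.35},
])

```text
clock: 3.1
eef_pos: [529.3, -324.9, 151.5]
tcp_rot: [3.14, -0.003, -0.084]
contact_force: [-0.5, 0.2, -0.2]
opening: 0.328
```

```bash
python3 -c "
from h import *
go(527,-325,57,(180,0,-5))
p,d=r.grab_frame('scene'); save(cv2.resize(p[230:430,60:260],None,fx=3,fy=3),'pics/s1.png')"
```

```text
at [ 529.3 -324.9  151.5] [179.91  -0.19  -4.81] open 0.328 F [-0.5  0.2 -0.2] t 3.1 q [-0.55  0.43  1.71  0.    1.    1.1 ]
 t(cm) [-0.26  0.01  9.45]
 rotvec deg (tool) [ 0.09 -0.19  0.19]
```

View pics/s1.png

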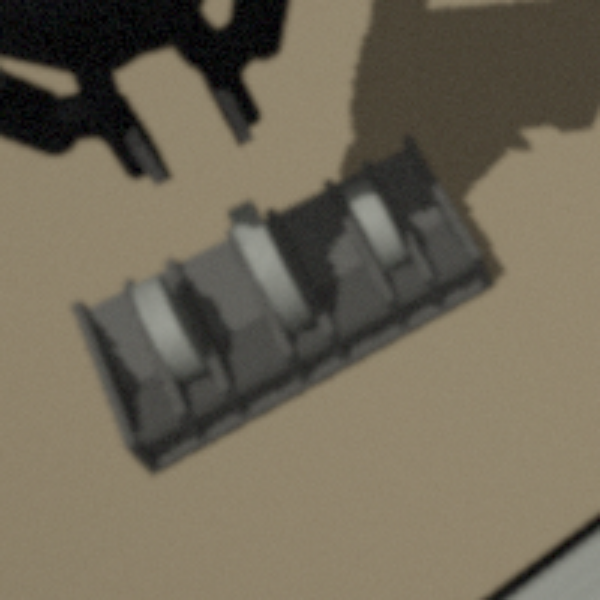

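```bash
python3 -c "
from h import *
m=cam('scene')
for c in((160,182),(245,142)):
    print(atz(m,60+c[0]/3,230+c[1]/3,151))
for c in((240,228),(262,222)): print(atz(m,60+c[0]/3,230+c[1]/3,79))
"
```

```text
[ 535.49323985 -344.70675287  151.        ]
[ 538.9079874  -309.43108234  151.        ]
[ 523.14012291 -327.99547198   79.        ]
[ 526.45092423 -318.86186656   79.        ]
```

Request:
move_arm([
  {"tx":0,"ty":0,"tz":3,"rx":0,"ry":0,"rz":0,"gripper":-0.35},
  {"tx":0,"ty":0,"tz":2.5,"rx":0,"ry":0,"rz":0,"gripper":-0.35},
  {"tx":0,"ty":0,"tz":0,"rx":0,"ry":0,"rz":0,"gripper":-0.35},
])

```text
clock: 3.45
eef_pos: [525.0, -324.7, 93.8]
tcp_rot: [-3.139, 0.005, -0.087]
contact_force: [-0.5, 1.1, -1.1]
opening: 0.329
```

Request:
move_arm([
  {"tx":0,"ty":0,"tz":1.9,"rx":0,"ry":0,"rz":0,"gripper":-0.35},
  {"tx":0,"ty":0,"tz":1.9,"rx":0,"ry":0,"rz":0,"gripper":-0.35},
  {"tx":0,"ty":0,"tz":0,"rx":0,"ry":0,"rz":0,"gripper":-0.35},
  {"tx":0,"ty":0,"tz":0,"rx":0,"ry":0,"rz":0,"gripper":-1},
  {"tx":0,"ty":0,"tz":0,"rx":0,"ry":0,"rz":0,"gripper":-1},
  {"tx":0,"ty":0,"tz":0,"rx":0,"ry":0,"rz":0,"gripper":-1},
  {"tx":0,"ty":0,"tz":0,"rx":0,"ry":0,"rz":0,"gripper":-1},
], squeeze=40)

```text
clock: 4.15
eef_pos: [527.7, -326.3, 59.9]
tcp_rot: [3.14, -0.002, -0.087]
contact_force: [-1.3, 0.3, 7.0]
opening: 0.131
```

Request:
move_arm([
  {"tx":0,"ty":0,"tz":-1,"rx":0,"ry":0,"rz":0,"gripper":-1},
  {"tx":0,"ty":0,"tz":-2,"rx":0,"ry":0,"rz":0,"gripper":-1},
  {"tx":0,"ty":0,"tz":-3,"rx":0,"ry":0,"rz":0,"gripper":-1},
  {"tx":0,"ty":0,"tz":-3,"rx":0,"ry":0,"rz":0,"gripper":-1},
  {"tx":0,"ty":0,"tz":-3,"rx":0,"ry":0,"rz":0,"gripper":-1},
  {"tx":0,"ty":0,"tz":0,"rx":0,"ry":0,"rz":0,"gripper":-1},
])

```text
clock: 4.75
eef_pos: [529.3, -327.0, 183.7]
tcp_rot: [3.138, -0.007, -0.087]
contact_force: [1.0, 0.7, -0.4]
opening: 0.127
```

```bash
python3 -c "
from h import *
import math
a=-math.degrees(math.atan2(150,480))
print(a); go(480,-150,180,(180,0,90+a))"
```

```text
-17.35402463626132
at [ 529.3 -327.   183.7] [179.8   -0.4   -4.97] open 0.127 F [ 1.   0.7 -0.4] t 4.75 q [-0.56  0.39  1.69  0.    1.05  1.1 ]
 t(cm) [ -6.44 -17.21   0.27]
 rotvec deg (tool) [  0.44  -0.2  -77.62]
```

Request:
move_arm([
  {"tx":-2.52,"ty":-3.83,"tz":0,"rx":0,"ry":0,"rz":0,"gripper":-1},
  {"tx":-2.52,"ty":-3.83,"tz":0,"rx":0,"ry":0,"rz":0,"gripper":-1},
  {"tx":-2.52,"ty":-3.83,"tz":0,"rx":0,"ry":0,"rz":0,"gripper":-1},
  {"tx":-2.52,"ty":-3.83,"tz":0,"rx":0,"ry":0,"rz":0,"gripper":-1},
  {"tx":-2.52,"ty":-3.83,"tz":0,"rx":0,"ry":0,"rz":0,"gripper":-1},
  {"tx":0,"ty":0,"tz":0,"rx":0,"ry":0,"rz":-7.84,"gripper":-1},
  {"tx":0,"ty":0,"tz":0,"rx":0,"ry":0,"rz":-7.84,"gripper":-1},
  {"tx":0,"ty":0,"tz":0,"rx":0,"ry":0,"rz":-7.84,"gripper":-1},
  {"tx":0,"ty":0,"tz":0,"rx":0,"ry":0,"rz":-7.84,"gripper":-1},
  {"tx":0,"ty":0,"tz":0,"rx":0,"ry":0,"rz":-7.84,"gripper":-1},
  {"tx":0,"ty":0,"tz":0,"rx":0,"ry":0,"rz":-7.84,"gripper":-1},
  {"tx":0,"ty":0,"tz":0,"rx":0,"ry":0,"rz":-7.84,"gripper":-1},
])

```text
clock: 5.95
eef_pos: [417.7, -123.8, 178.3]
tcp_rot: [-3.141, 0.0, 0.877]
contact_force: [0.2, 0.4, -1.0]
opening: 0.125
```

Request:
move_arm([
  {"tx":0,"ty":0,"tz":0,"rx":0,"ry":0,"rz":-7.84,"gripper":-1},
  {"tx":0,"ty":0,"tz":0,"rx":0,"ry":0,"rz":-7.84,"gripper":-1},
  {"tx":0,"ty":0,"tz":0,"rx":0,"ry":0,"rz":-7.84,"gripper":-1},
  {"tx":0,"ty":0,"tz":0,"rx":8,"ry":0,"rz":0,"gripper":-1},
  {"tx":0,"ty":0,"tz":0,"rx":8,"ry":0,"rz":0,"gripper":-1},
  {"tx":0,"ty":0,"tz":0,"rx":8,"ry":0,"rz":0,"gripper":-1},
  {"tx":0,"ty":0,"tz":0,"rx":8,"ry":0,"rz":0,"gripper":-1},
  {"tx":0,"ty":0,"tz":0,"rx":8,"ry":0,"rz":0,"gripper":-1},
  {"tx":0,"ty":0,"tz":0,"rx":8,"ry":0,"rz":0,"gripper":-1},
  {"tx":0,"ty":0,"tz":0,"rx":8,"ry":0,"rz":0,"gripper":-1},
  {"tx":0,"ty":0,"tz":0,"rx":8,"ry":0,"rz":0,"gripper":-1},
  {"tx":0,"ty":0,"tz":0,"rx":0,"ry":0,"rz":0,"gripper":-1},
])

```text
clock: 7.15
eef_pos: [417.3, -123.7, 174.4]
tcp_rot: [-2.015, -0.0, 1.282]
contact_force: [-0.8, -0.2, -2.7]
opening: 0.126
```

```bash
python3 -c "
from h import *
go(385,-115,60)
p,d=r.grab_frame('scene'); save(p,'pics/s2.png')"
```

```text
at [ 417.3 -123.7  174.4] [-115.45   -0.     73.42] open 0.126 F [-0.8 -0.2 -2.7] t 7.15 q [-0.29  0.8   1.48 -0.    1.99 -0.  ]
 t(cm) [-0.09  8.89  7.93]
```

View pics/s2.png

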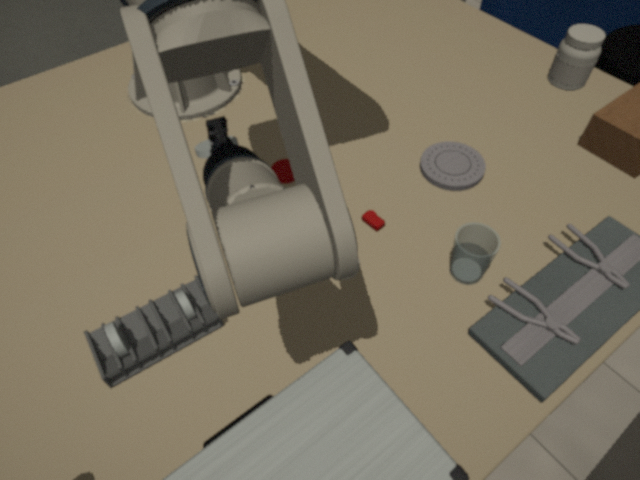

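```bash
python3 -c "
from h import *
go(335,-100,60); go(335,-100,27)"
```

```text
at [ 417.6 -123.8  175.7] [-115.83   -0.     73.43] open 0.126 F [ 0.8  0.2 -0.3] t 7.2 q [-0.29  0.8   1.48 -0.    1.98 -0.  ]
 t(cm) [-0.08  6.67 12.78]
at [ 417.6 -123.8  175.7] [-115.83   -0.     73.43] open 0.126 F [ 0.8  0.2 -0.3] t 7.2 q [-0.29  0.8   1.48 -0.    1.98 -0.  ]
 t(cm) [-0.08  9.64 14.22]
```

Request:
move_arm([
  {"tx":0,"ty":1.11,"tz":2.13,"rx":0,"ry":0,"rz":0,"gripper":-1},
  {"tx":0,"ty":1.11,"tz":2.13,"rx":0,"ry":0,"rz":0,"gripper":-1},
  {"tx":0,"ty":1.11,"tz":2.13,"rx":0,"ry":0,"rz":0,"gripper":-1},
  {"tx":0,"ty":1.11,"tz":2.13,"rx":0,"ry":0,"rz":0,"gripper":-1},
  {"tx":0,"ty":1.11,"tz":2.13,"rx":0,"ry":0,"rz":0,"gripper":-1},
  {"tx":0,"ty":1.11,"tz":2.13,"rx":0,"ry":0,"rz":0,"gripper":-1},
  {"tx":0,"ty":0,"tz":0,"rx":3,"ry":0,"rz":0,"gripper":-1},
  {"tx":0,"ty":0,"tz":0,"rx":0,"ry":0,"rz":0,"gripper":-1},
])

```text
clock: 8.0
eef_pos: [336.1, -99.6, 62.9]
tcp_rot: [-1.976, -0.0, 1.281]
contact_force: [0.3, -0.0, -1.1]
opening: 0.128
```

```bash
python3 -c "
from h import *
go(335,-100,30); go(335,-100,25)
"
```

```text
at [336.1 -99.6  62.9] [-113.2    -0.     73.42] open 0.128 F [ 0.3 -0.  -1.1] t 8.0 q [-0.29  0.9   1.66 -0.    1.74 -0.  ]
 t(cm) [-0.07  2.99  1.38]
at [336.1 -99.6  62.9] [-113.2    -0.     73.42] open 0.128 F [ 0.3 -0.  -1.1] t 8.0 q [-0.29  0.9   1.66 -0.    1.74 -0.  ]
 t(cm) [-0.07  3.45  1.58]
```

Request:
move_arm([
  {"tx":0,"ty":1.1,"tz":0.47,"rx":0,"ry":0,"rz":0,"gripper":-1},
  {"tx":0,"ty":1.1,"tz":0.47,"rx":0,"ry":0,"rz":0,"gripper":-1},
  {"tx":0,"ty":0.92,"tz":0.39,"rx":0,"ry":0,"rz":0,"gripper":-1},
  {"tx":0,"ty":0,"tz":0,"rx":0,"ry":0,"rz":0,"gripper":-1},
  {"tx":0,"ty":0,"tz":0,"rx":0,"ry":0,"rz":0,"gripper":-1},
])

```text
clock: 8.5
eef_pos: [335.8, -99.5, 28.3]
tcp_rot: [-1.972, -0.0, 1.282]
contact_force: [0.4, 0.6, -0.2]
opening: 0.135
```

Request:
move_arm([
  {"tx":0,"ty":0.18,"tz":0.08,"rx":0,"ry":0,"rz":0,"gripper":-1},
  {"tx":0,"ty":0.18,"tz":0.08,"rx":0,"ry":0,"rz":0,"gripper":-1},
  {"tx":0,"ty":0,"tz":0,"rx":0,"ry":0,"rz":0,"gripper":-1},
])

```text
clock: 8.8
eef_pos: [335.9, -99.5, 24.5]
tcp_rot: [-1.972, 0.0, 1.281]
contact_force: [-0.1, 0.1, -0.5]
opening: 0.128
```

Request:
move_arm([
  {"tx":0,"ty":0.18,"tz":0.08,"rx":0,"ry":0,"rz":0,"gripper":-1},
  {"tx":0,"ty":0,"tz":0,"rx":0,"ry":0,"rz":0,"gripper":-1},
  {"tx":0,"ty":0,"tz":0,"rx":0,"ry":0,"rz":0,"gripper":-0.55},
  {"tx":0,"ty":0,"tz":0,"rx":0,"ry":0,"rz":0,"gripper":-0.55},
  {"tx":0,"ty":0,"tz":0,"rx":0,"ry":0,"rz":0,"gripper":-0.55},
])

```text
clock: 9.3
eef_pos: [336.6, -99.8, 24.4]
tcp_rot: [-1.972, 0.0, 1.282]
contact_force: [4.0, -2.4, 14.9]
opening: 0.224
```

Request:
move_arm([
  {"tx":0,"ty":0,"tz":-0.7,"rx":0,"ry":0,"rz":0,"gripper":-0.5},
  {"tx":0,"ty":0,"tz":-1.0,"rx":0,"ry":0,"rz":0,"gripper":-0.5},
  {"tx":0,"ty":0,"tz":-1.0,"rx":0,"ry":0,"rz":0,"gripper":-0.5},
  {"tx":0,"ty":0,"tz":-1.0,"rx":0,"ry":0,"rz":0,"gripper":-0.5},
  {"tx":0,"ty":0,"tz":-2.0,"rx":0,"ry":0,"rz":0,"gripper":-0.5},
  {"tx":0,"ty":-3.0,"tz":-3.0,"rx":0,"ry":0,"rz":0,"gripper":-0.5},
  {"tx":0,"ty":-3.0,"tz":-3.0,"rx":0,"ry":0,"rz":0,"gripper":-0.5},
  {"tx":0,"ty":-3,"tz":-1,"rx":0,"ry":0,"rz":0,"gripper":0.5},
  {"tx":0,"ty":-3,"tz":-1,"rx":0,"ry":0,"rz":0,"gripper":0.5},
  {"tx":0,"ty":0,"tz":0,"rx":0,"ry":0,"rz":0,"gripper":0.5},
])

```text
clock: 10.3
eef_pos: [413.3, -122.5, 190.0]
tcp_rot: [-1.977, 0.0, 1.281]
contact_force: [0.0, -0.6, -0.4]
opening: 0.739
```

```bash
python3 -c "
from h import *
go(335,-100,150,(180,0,73))
p,d=r.grab_frame('scene'); save(p,'pics/s3.png')"
```

```text
at [ 413.3 -122.5  190. ] [-113.28    0.     73.42] open 0.739 F [ 0.  -0.6 -0.4] t 10.3 q [-0.29  0.8   1.48 -0.    2.03 -0.  ]
 t(cm) [-0.07  0.46  9.06]
 rotvec deg (tool) [-66.72   0.25   0.37]
```

View pics/s3.png

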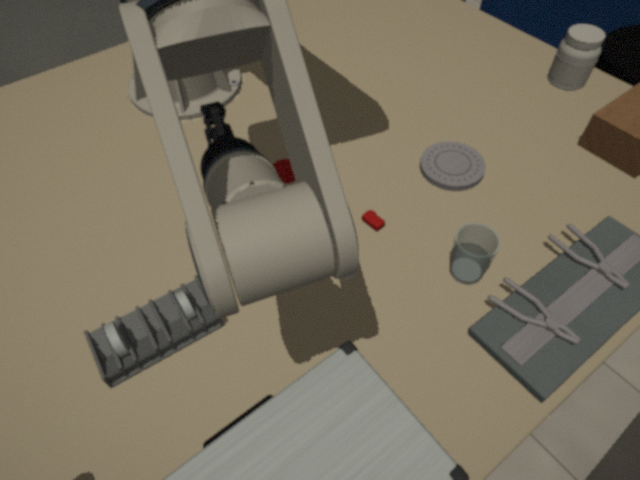

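Request:
move_arm([
  {"tx":0,"ty":0,"tz":0,"rx":-8.34,"ry":0,"rz":0,"gripper":0.65},
  {"tx":0,"ty":0,"tz":0,"rx":-8.34,"ry":0,"rz":0,"gripper":0.65},
  {"tx":0,"ty":0,"tz":0,"rx":-8.34,"ry":0,"rz":0,"gripper":0.65},
  {"tx":0,"ty":0,"tz":0,"rx":-8.34,"ry":0,"rz":0,"gripper":0.65},
  {"tx":0,"ty":0,"tz":0,"rx":-8.34,"ry":0,"rz":0,"gripper":0.65},
  {"tx":0,"ty":0,"tz":0,"rx":-8.34,"ry":0,"rz":0,"gripper":0.65},
  {"tx":0,"ty":0,"tz":0,"rx":-8.34,"ry":0,"rz":0,"gripper":0.65},
  {"tx":0,"ty":0,"tz":0,"rx":-8.34,"ry":0,"rz":0,"gripper":0.65},
])

```text
clock: 11.15
eef_pos: [412.2, -122.3, 186.6]
tcp_rot: [3.141, 0.0, 1.281]
contact_force: [0.4, 0.2, 0.3]
opening: 0.828
```

Request:
move_arm([
  {"tx":4.4,"ty":-0.3,"tz":0,"rx":0,"ry":0,"rz":0,"gripper":0.65},
  {"tx":4.4,"ty":-0.3,"tz":0,"rx":0,"ry":0,"rz":0,"gripper":0.65},
  {"tx":4.4,"ty":-0.3,"tz":0,"rx":0,"ry":0,"rz":0,"gripper":0.65},
  {"tx":4.4,"ty":-0.3,"tz":0,"rx":0,"ry":0,"rz":0,"gripper":0.65},
  {"tx":4.4,"ty":-0.3,"tz":0,"rx":0,"ry":0,"rz":0,"gripper":0.65},
  {"tx":4.4,"ty":-0.3,"tz":0,"rx":0,"ry":0,"rz":0,"gripper":0.65},
  {"tx":4.4,"ty":-0.3,"tz":0,"rx":0,"ry":0,"rz":0,"gripper":0.65},
  {"tx":0,"ty":0,"tz":0,"rx":0,"ry":0,"rz":0,"gripper":0.65},
])

```text
clock: 11.95
eef_pos: [480.6, 183.6, 186.0]
tcp_rot: [-3.137, -0.001, 1.285]
contact_force: [0.2, -1.0, 0.1]
opening: 0.822
```

```bash
python3 - <<'E'
from h import *
go(335,-95,150)
for n in("top","scene"):
    p,d=r.grab_frame(n); save(p,f"pics/{n}4.png"); m=cam(n)
    for q,z,R in(("wide_disc",12,32),("flat_disc",12,28)):
        for o in r.cut_out(q,n)[:4]:
            v,u=np.nonzero(o['mask']&(d>0))
            try: print(n,q,round(o['confidence'],2),np.round(o['bbox']),topcirc(n,o['mask'],d,z,R)[:5], p[o['mask']].mean(0).round())
            except Exception as e: print(n,q,o['bbox'],'x')
    # disc pixels by depth: 6<z<20 in search area
    vv,uu=np.nonzero(d>0); W=world(m,uu,vv,d[vv,uu]); k=(abs(W[:,0]-335)<60)&(abs(W[:,1]+95)<60)&(W[:,2]>6)
    A=W[k]; print(n,'blob',len(A),A[:,:2].mean(0).round(1),A.min(0).round(1),A.max(0).round(1))
E
```

```text
at [480.6 183.6 186. ] [-1.7971e+02 -7.0000e-02  7.3620e+01] open 0.822 F [ 0.2 -1.   0.1] t 11.95 q [0.36 0.24 1.91 0.   1.   0.64]
 t(cm) [-30.84  -6.1    3.59]
top wide_disc 0.21 [209. 157. 245. 194.] (array([738.4, 113.6]), array([724.3, 107.3]), np.float64(1.5), np.float64(10.1), np.int64(81)) [75. 72. 62.]
top flat_disc 0.98 [273. 280. 298. 309.] (array([469.3,  -7. ]), array([469. ,  -7.2]), np.float64(2.44), np.float64(11.2), np.int64(430)) [131. 130. 120.]
top flat_disc 0.93 [266. 326. 287. 350.] (array([367.9,  11.3]), array([367.8,  11.3]), np.float64(2.51), np.float64(11.3), np.int64(436)) [108.  22.  20.]
top blob 682 [329.3 -99. ] [ 283.2 -149.     6. ] [389.  -36.2  19.5]
scene wide_disc 0.56 [202. 175. 243. 204.] (array([ 332.5, -100.3]), array([ 332.2, -100.1]), np.float64(0.87), np.float64(12.4), np.int64(732)) [127. 128. 119.]
scene flat_disc 0.65 [294. 197. 325. 221.] (array([472.8,  -7.3]), array([472.5,  -7. ]), np.float64(0.79), np.float64(12.5), np.int64(633)) [129. 129. 121.]
scene flat_disc 0.57 [268. 160. 299. 181.] (array([371.5,  11.9]), array([371. ,  12.2]), np.float64(0.99), np.float64(12.5), np.int64(537)) [113.  35.  31.]
scene blob 753 [ 333.1 -100.5] [ 299.3 -131.2    6. ] [363.  -68.1  15.9]
```

View pics/scene4.png

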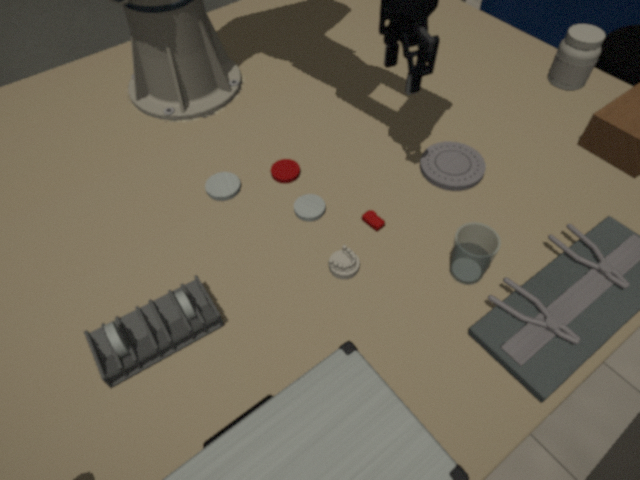

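Request:
move_arm([
  {"tx":-4.49,"ty":-0.91,"tz":0,"rx":0,"ry":0,"rz":0,"gripper":0.8},
  {"tx":-4.49,"ty":-0.91,"tz":0,"rx":0,"ry":0,"rz":0,"gripper":0.8},
  {"tx":-4.49,"ty":-0.91,"tz":0,"rx":0,"ry":0,"rz":0,"gripper":0.8},
  {"tx":-4.49,"ty":-0.91,"tz":0,"rx":0,"ry":0,"rz":0,"gripper":0.8},
  {"tx":-4.49,"ty":-0.91,"tz":0,"rx":0,"ry":0,"rz":0,"gripper":0.8},
  {"tx":-4.49,"ty":-0.91,"tz":0,"rx":0,"ry":0,"rz":0,"gripper":0.8},
  {"tx":-4.49,"ty":-0.91,"tz":0,"rx":0,"ry":0,"rz":0,"gripper":0.8},
  {"tx":0,"ty":0,"tz":4.2,"rx":0,"ry":0,"rz":0,"gripper":0.8},
  {"tx":0,"ty":0,"tz":4.2,"rx":0,"ry":0,"rz":0,"gripper":0.8},
  {"tx":0,"ty":0,"tz":4.2,"rx":0,"ry":0,"rz":0,"gripper":0.8},
  {"tx":0,"ty":0,"tz":0,"rx":0,"ry":0,"rz":0,"gripper":0.8},
])

```text
clock: 13.35
eef_pos: [323.9, -103.3, 57.4]
tcp_rot: [-3.127, -0.0, 1.279]
contact_force: [-0.5, -0.0, 0.1]
opening: 0.9
```

```bash
python3 - <<'E'
from h import *
go(331,-99.7,20)
p,d=r.grab_frame('scene'); save(cv2.resize(p[120:240,140:300],None,fx=4,fy=4),'pics/s5.png')
E
```

```text
at [ 323.9 -103.3   57.4] [-1.7916e+02 -1.0000e-02  7.3290e+01] open 0.9 F [-0.5 -0.   0.1] t 13.35 q [-0.31  0.23  2.35 -0.    0.59 -0.02]
 t(cm) [0.55 0.63 3.73]
```

View pics/s5.png

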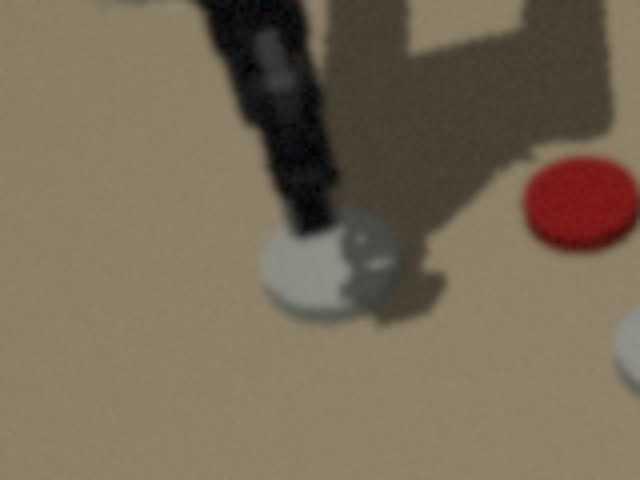

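Request:
move_arm([
  {"tx":0.55,"ty":0.63,"tz":0,"rx":0,"ry":0,"rz":0,"gripper":0.8},
  {"tx":0,"ty":0,"tz":2,"rx":0,"ry":0,"rz":0,"gripper":0.8},
  {"tx":0,"ty":0,"tz":0,"rx":0,"ry":0,"rz":0,"gripper":0.8},
  {"tx":0,"ty":0,"tz":0,"rx":0,"ry":0,"rz":0,"gripper":0.8},
])

```text
clock: 13.8
eef_pos: [336.9, -100.4, 42.6]
tcp_rot: [-3.139, -0.0, 1.282]
contact_force: [-0.5, -0.1, -0.4]
opening: 0.899
```

```bash
python3 - <<'E'
from h import *
go(331,-99.7,5,(180,0,73.4))
E
```

```text
at [ 336.9 -100.4   42.6] [-179.85   -0.     73.44] open 0.899 F [-0.5 -0.1 -0.4] t 13.8 q [-0.29  0.27  2.34  0.    0.53 -0.  ]
 t(cm) [-0.1  -0.57  3.76]
 rotvec deg (tool) [-0.15 -0.    0.04]
```

Request:
move_arm([
  {"tx":-0.1,"ty":-0.57,"tz":0,"rx":0,"ry":0,"rz":0,"gripper":0.8},
  {"tx":0,"ty":0,"tz":2,"rx":0,"ry":0,"rz":0,"gripper":0.8},
  {"tx":0,"ty":0,"tz":1,"rx":0,"ry":0,"rz":0,"gripper":0.8},
  {"tx":0,"ty":0,"tz":0,"rx":0,"ry":0,"rz":0,"gripper":0.8},
  {"tx":0,"ty":0,"tz":0,"rx":0,"ry":0,"rz":0,"gripper":0.8},
  {"tx":0,"ty":0,"tz":0,"rx":0,"ry":0,"rz":0,"gripper":0.8},
])

```text
clock: 14.4
eef_pos: [330.1, -99.7, 11.7]
tcp_rot: [-3.138, 0.0, 1.281]
contact_force: [0.7, 0.1, 0.2]
opening: 0.9
```

Request:
move_arm([
  {"tx":0,"ty":0,"tz":0.4,"rx":0,"ry":0,"rz":0,"gripper":0.8},
  {"tx":0,"ty":0,"tz":0.4,"rx":0,"ry":0,"rz":0,"gripper":0.8},
  {"tx":0,"ty":0,"tz":0,"rx":0,"ry":0,"rz":0,"gripper":0.8},
  {"tx":0,"ty":0,"tz":0,"rx":0,"ry":0,"rz":0,"gripper":0.8},
])

```text
clock: 14.8
eef_pos: [329.5, -99.5, 2.8]
tcp_rot: [-3.136, -0.0, 1.281]
contact_force: [-0.0, 0.3, 0.2]
opening: 0.9
```

```bash
python3 - <<'E'
from h import *
go(331,-99.7,2)
p,d=r.grab_frame('scene'); save(cv2.resize(p[120:240,140:300],None,fx=4,fy=4),'pics/s6.png')
m=cam('scene'); vv,uu=np.nonzero(d>0); W=world(m,uu,vv,d[vv,uu])
# finger points: dark pixels near fingers, lowest z
k=(abs(W[:,0]-331)<60)&(abs(W[:,1]+100)<50)&(p[vv,uu].sum(1)<90)&(W[:,2]<60)
A=W[k]; print(len(A), np.sort(A[:,2])[:10].round(1), A[np.argsort(A[:,2])[:5]].round(0).tolist())
E
```

```text
at [329.5 -99.5   2.8] [-179.69   -0.     73.42] open 0.9 F [-0.   0.3  0.2] t 14.8 q [-0.3   0.37  2.37 -0.    0.41 -0.01]
 t(cm) [0.02 0.15 0.08]
56 [22.6 22.9 24.4 24.8 25.  25.4 25.4 25.6 25.7 26. ] [[380.0, -111.0, 23.0], [378.0, -114.0, 23.0], [380.0, -113.0, 24.0], [292.0, -96.0, 25.0], [379.0, -120.0, 25.0]]
```

View pics/s6.png

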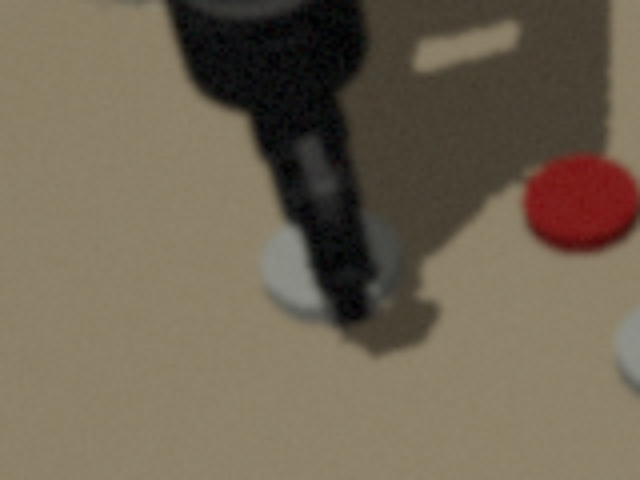

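Request:
move_arm([
  {"tx":0,"ty":0.1,"tz":0.3,"rx":0,"ry":0,"rz":0,"gripper":0.8},
  {"tx":0,"ty":0,"tz":0.3,"rx":0,"ry":0,"rz":0,"gripper":0.8},
  {"tx":0,"ty":0,"tz":0,"rx":0,"ry":0,"rz":0,"gripper":0.8},
])

```text
clock: 15.15
eef_pos: [330.5, -99.8, -3.4]
tcp_rot: [-3.136, -0.0, 1.282]
contact_force: [0.3, -0.2, -0.2]
opening: 0.897
```

```bash
python3 - <<'E'
from h import *
m=cam('scene')
for z in(0,5,10,15,20): print(z,atz(m,140+350/4,120+318/4,z).round(0), atz(m,140+375/4,120+290/4,z).round(0))
E
```

```text
0 [ 358. -107.    0.] [350. -89.   0.]
5 [ 363. -109.    5.] [355. -91.   5.]
10 [ 367. -111.   10.] [359. -93.  10.]
15 [ 372. -113.   15.] [364. -95.  15.]
20 [ 376. -114.   20.] [368. -97.  20.]
```

Request:
move_arm([
  {"tx":0,"ty":0,"tz":0.1,"rx":0,"ry":0,"rz":0,"gripper":0.3},
  {"tx":0,"ty":0,"tz":0,"rx":0,"ry":0,"rz":0,"gripper":-1},
  {"tx":0,"ty":0,"tz":0,"rx":0,"ry":0,"rz":0,"gripper":-1},
  {"tx":0,"ty":0,"tz":0,"rx":0,"ry":0,"rz":0,"gripper":-1},
], squeeze=40)

```text
clock: 15.55
eef_pos: [330.5, -99.8, -3.9]
tcp_rot: [-3.136, -0.0, 1.281]
contact_force: [-0.7, 0.1, 6.7]
opening: 0.729
```

Request:
move_arm([
  {"tx":0,"ty":0,"tz":-0.5,"rx":0,"ry":0,"rz":0,"gripper":-1},
  {"tx":0,"ty":0,"tz":-1.5,"rx":0,"ry":0,"rz":0,"gripper":-1},
  {"tx":0,"ty":0,"tz":-3,"rx":0,"ry":0,"rz":0,"gripper":-1},
  {"tx":0,"ty":0,"tz":-3,"rx":0,"ry":0,"rz":0,"gripper":-1},
  {"tx":0,"ty":0,"tz":-3,"rx":0,"ry":0,"rz":0,"gripper":-1},
  {"tx":0,"ty":0,"tz":0,"rx":0,"ry":0,"rz":0,"gripper":-1},
  {"tx":0,"ty":0,"tz":0,"rx":0,"ry":0,"rz":0,"gripper":-1},
])

```text
clock: 16.25
eef_pos: [331.5, -100.1, 106.4]
tcp_rot: [-3.139, 0.0, 1.282]
contact_force: [0.2, 0.4, -1.7]
opening: 0.731
```

```bash
python3 - <<'E'
from h import *
go(555.2,264,107)
E
```

```text
at [ 331.5 -100.1  106.4] [-179.84    0.     73.43] open 0.731 F [ 0.2  0.4 -1.7] t 16.25 q [-0.3   0.11  2.31 -0.    0.73 -0.01]
 t(cm) [41.28 11.05 -0.09]
```

Request:
move_arm([
  {"tx":3.44,"ty":0.92,"tz":0,"rx":0,"ry":0,"rz":0,"gripper":-1},
  {"tx":3.44,"ty":0.92,"tz":0,"rx":0,"ry":0,"rz":0,"gripper":-1},
  {"tx":3.44,"ty":0.92,"tz":0,"rx":0,"ry":0,"rz":0,"gripper":-1},
  {"tx":3.44,"ty":0.92,"tz":0,"rx":0,"ry":0,"rz":0,"gripper":-1},
  {"tx":3.44,"ty":0.92,"tz":0,"rx":0,"ry":0,"rz":0,"gripper":-1},
  {"tx":3.44,"ty":0.92,"tz":0,"rx":0,"ry":0,"rz":0,"gripper":-1},
  {"tx":3.44,"ty":0.92,"tz":0,"rx":0,"ry":0,"rz":0,"gripper":-1},
  {"tx":3.44,"ty":0.92,"tz":0,"rx":0,"ry":0,"rz":0,"gripper":-1},
  {"tx":3.44,"ty":0.92,"tz":0,"rx":0,"ry":0,"rz":0,"gripper":-1},
  {"tx":3.44,"ty":0.92,"tz":0,"rx":0,"ry":0,"rz":0,"gripper":-1},
  {"tx":3.44,"ty":0.92,"tz":0,"rx":0,"ry":0,"rz":0,"gripper":-1},
  {"tx":3.44,"ty":0.92,"tz":0,"rx":0,"ry":0,"rz":0,"gripper":-1},
])

```text
clock: 17.45
eef_pos: [554.2, 265.0, 103.0]
tcp_rot: [-3.134, 0.002, 1.282]
contact_force: [0.1, 0.4, -1.1]
opening: 0.731
```

Request:
move_arm([
  {"tx":0,"ty":0,"tz":3,"rx":0,"ry":0,"rz":0,"gripper":-1},
  {"tx":0,"ty":0,"tz":3,"rx":0,"ry":0,"rz":0,"gripper":-1},
  {"tx":0,"ty":0,"tz":0,"rx":0,"ry":0,"rz":0,"gripper":-1},
  {"tx":0,"ty":0,"tz":0,"rx":0,"ry":0,"rz":0,"gripper":-1},
  {"tx":0,"ty":0,"tz":0,"rx":0,"ry":0,"rz":0,"gripper":-1},
])

```text
clock: 17.95
eef_pos: [555.0, 264.3, 46.1]
tcp_rot: [-3.137, -0.001, 1.281]
contact_force: [0.1, 0.1, -0.2]
opening: 0.728
```

```bash
python3 - <<'E'
from h import *
go(555.2,264,11.5,(180,0,73.4))
E
```

```text
at [555.  264.3  46.1] [-1.7975e+02 -3.0000e-02  7.3410e+01] open 0.728 F [ 0.1  0.1 -0.2] t 17.95 q [0.44 0.56 1.78 0.   0.8  0.73]
 t(cm) [-0.02  0.05  3.46]
 rotvec deg (tool) [-0.25 -0.03  0.01]
```

Descend to about z = 12, settle, read force.

Request:
move_arm([
  {"tx":0,"ty":0,"tz":1.5,"rx":0,"ry":0,"rz":0,"gripper":-1},
  {"tx":0,"ty":0,"tz":1.0,"rx":0,"ry":0,"rz":0,"gripper":-1},
  {"tx":0,"ty":0,"tz":0.7,"rx":0,"ry":0,"rz":0,"gripper":-1},
  {"tx":0,"ty":0,"tz":0.1,"rx":0,"ry":0,"rz":0,"gripper":-1},
  {"tx":0,"ty":0,"tz":0,"rx":0,"ry":0,"rz":0,"gripper":-1},
])

```text
clock: 18.45
eef_pos: [554.1, 264.2, 12.1]
tcp_rot: [-3.136, 0.0, 1.281]
contact_force: [0.3, -0.3, -1.0]
opening: 0.728
```

Request:
move_arm([
  {"tx":0,"ty":0,"tz":0.1,"rx":0,"ry":0,"rz":0,"gripper":-1},
  {"tx":0,"ty":0,"tz":0,"rx":0,"ry":0,"rz":0,"gripper":-1},
  {"tx":0,"ty":0,"tz":0,"rx":0,"ry":0,"rz":0,"gripper":0.75},
  {"tx":0,"ty":0,"tz":0,"rx":0,"ry":0,"rz":0,"gripper":0.75},
  {"tx":0,"ty":0,"tz":0,"rx":0,"ry":0,"rz":0,"gripper":0.75},
  {"tx":0,"ty":0,"tz":-1,"rx":0,"ry":0,"rz":0,"gripper":0.75},
  {"tx":0,"ty":0,"tz":-3,"rx":0,"ry":0,"rz":0,"gripper":0.75},
  {"tx":0,"ty":0,"tz":-4,"rx":0,"ry":0,"rz":0,"gripper":0.75},
  {"tx":0,"ty":0,"tz":-4,"rx":0,"ry":0,"rz":0,"gripper":0.75},
])

```text
clock: 19.35
eef_pos: [554.5, 264.0, 133.2]
tcp_rot: [-3.136, 0.0, 1.281]
contact_force: [-0.0, -0.1, 0.4]
opening: 0.875
```

```bash
python3 - <<'E'
from h import *
go(471.2,-7.3,110,(180,0,73.4))
E
```

```text
at [554.5 264.  133.2] [-1.797e+02  2.000e-02  7.342e+01] open 0.875 F [-0.  -0.1  0.4] t 19.35 q [0.44 0.44 1.74 0.   0.96 0.73]
 t(cm) [-28.38  -0.24   2.33]
 rotvec deg (tool) [-0.3   0.02  0.02]
```

Request:
move_arm([
  {"tx":-4.05,"ty":0,"tz":0,"rx":0,"ry":0,"rz":0,"gripper":0.75},
  {"tx":-4.05,"ty":0,"tz":0,"rx":0,"ry":0,"rz":0,"gripper":0.75},
  {"tx":-4.05,"ty":0,"tz":0,"rx":0,"ry":0,"rz":0,"gripper":0.75},
  {"tx":-4.05,"ty":0,"tz":0,"rx":0,"ry":0,"rz":0,"gripper":0.75},
  {"tx":-4.05,"ty":0,"tz":0,"rx":0,"ry":0,"rz":0,"gripper":0.75},
  {"tx":-4.05,"ty":0,"tz":0,"rx":0,"ry":0,"rz":0,"gripper":0.75},
  {"tx":-4.05,"ty":0,"tz":0,"rx":0,"ry":0,"rz":0,"gripper":0.75},
  {"tx":0,"ty":0,"tz":0,"rx":0,"ry":0,"rz":0,"gripper":0.75},
  {"tx":0,"ty":0,"tz":0,"rx":0,"ry":0,"rz":0,"gripper":0.75},
])

```text
clock: 20.25
eef_pos: [474.2, -8.2, 132.2]
tcp_rot: [-3.138, -0.001, 1.279]
contact_force: [-0.4, 0.1, 0.4]
opening: 0.871
```

```bash
cat >> h.py <<'E'
def look(n,zt,rt,tag,zp=15):
    """stack-top centre (height zt, radius rt) and platform centre from one camera, by depth + brightness"""
    m=cam(n); fs=[r.grab_frame(n) for _ in range(3)]; p=fs[-1][0]; d=np.median([f[1] for f in fs],0)
    vv,uu=np.nonzero(d>0); W=world(m,uu,vv,d[vv,uu]); near=np.hypot(W[:,0]-555,W[:,1]-264)<90
    a=np.zeros(d.shape,np.uint8); k=near&(W[:,2]>(zt-5)); a[vv[k],uu[k]]=1
    b=np.zeros(d.shape,np.uint8); k=near&(W[:,2]>9); b[vv[k],uu[k]]=1
    out=[]
    for M,z,R in((a,zt,rt),(b,zp,60)):
        c=max(cv2.findContours(M,cv2.RETR_EXTERNAL,cv2.CHAIN_APPROX_NONE)[0],key=cv2.contourArea)[:,0]
        out.append(fitcirc(atz(m,c[:,0],c[:,1],z),R))
    print(n,'top',out[0],'plat',out[1],'diff',(out[0][0]-out[1][0]).round(1))
    v,u=np.nonzero(a); c=[int(v.mean()),int(u.mean())]
    save(cv2.resize(p[c[0]-35:c[0]+35,c[1]-45:c[1]+45],None,fx=5,fy=5,interpolation=cv2.INTER_CUBIC),f'pics/{n}{tag}.png')
E
python3 - <<'E'
from h import *
go(471.2,-7.3,40,(180,0,73.4))
for n in("top","scene"): look(n,27,32,'A')
a,b=cv2.imread('pics/topA.png'),cv2.imread('pics/sceneA.png'); cv2.imwrite('pics/A.png',cv2.hconcat([a,b])[:, :])
cv2.imwrite('pics/A.png',cv2.resize(cv2.vconcat([a,b]),None,fx=.85,fy=.85))
E
```

```text
at [474.2  -8.2 132.2] [-1.7978e+02 -3.0000e-02  7.3290e+01] open 0.871 F [-0.4  0.1  0.4] t 20.25 q [-0.02  0.25  2.04  0.    0.86  0.27]
 t(cm) [-0.   -0.28  9.22]
 rotvec deg (tool) [-0.22 -0.03 -0.11]
top top (array([554.3615062 , 262.13363994]), np.float64(0.9936473167415025)) plat (array([553.53703401, 264.31742035]), np.float64(0.8850208537304767)) diff [ 0.8 -2.2]
scene top (array([557.24829299, 262.34820616]), np.float64(1.522060971452477)) plat (array([556.80151382, 263.94292684]), np.float64(1.5277488901789333)) diff [ 0.4 -1.6]
```

View pics/A.png

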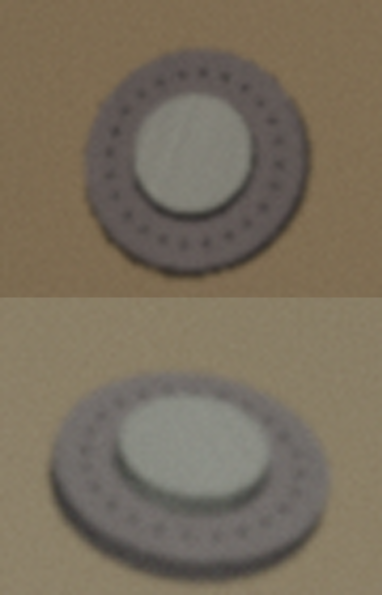

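Request:
move_arm([
  {"tx":0,"ty":-0.2,"tz":3.5,"rx":0,"ry":0,"rz":0,"gripper":0.6},
  {"tx":0,"ty":0,"tz":3.5,"rx":0,"ry":0,"rz":0,"gripper":0.6},
  {"tx":0,"ty":0,"tz":3,"rx":0,"ry":0,"rz":0,"gripper":0.6},
  {"tx":0,"ty":0,"tz":0,"rx":0,"ry":0,"rz":0,"gripper":0.6},
  {"tx":0,"ty":0,"tz":0,"rx":0,"ry":0,"rz":0,"gripper":0.6},
  {"tx":0,"ty":0,"tz":0,"rx":0,"ry":0,"rz":0,"gripper":0.6},
])

```text
clock: 21.15
eef_pos: [472.7, -6.7, 32.7]
tcp_rot: [-3.138, -0.001, 1.282]
contact_force: [0.0, 0.2, -0.2]
opening: 0.799
```

```bash
python3 - <<'E'
from h import *
go(471.1,-7.3,-1.5,(180,0,73.4))
E
```

```text
at [472.7  -6.7  32.7] [-1.7982e+02 -3.0000e-02  7.3450e+01] open 0.799 F [ 0.   0.2 -0.2] t 21.15 q [-0.02  0.42  2.1   0.    0.62  0.27]
 t(cm) [-0.11 -0.13  3.42]
 rotvec deg (tool) [-0.18 -0.03  0.05]
```

Request:
move_arm([
  {"tx":-0.1,"ty":-0.1,"tz":1.5,"rx":0,"ry":0,"rz":0,"gripper":0.6},
  {"tx":0,"ty":0,"tz":1.5,"rx":0,"ry":0,"rz":0,"gripper":0.6},
  {"tx":0,"ty":0,"tz":0.4,"rx":0,"ry":0,"rz":0,"gripper":0.6},
  {"tx":0,"ty":0,"tz":0,"rx":0,"ry":0,"rz":0,"gripper":0.6},
  {"tx":0,"ty":0,"tz":0,"rx":0,"ry":0,"rz":0,"gripper":0.6},
])

```text
clock: 21.65
eef_pos: [471.0, -7.5, -1.5]
tcp_rot: [-3.138, -0.0, 1.282]
contact_force: [-0.6, 0.8, 0.0]
opening: 0.8
```

Request:
move_arm([
  {"tx":0,"ty":0,"tz":0,"rx":0,"ry":0,"rz":0,"gripper":0.1},
  {"tx":0,"ty":0,"tz":0,"rx":0,"ry":0,"rz":0,"gripper":-1},
  {"tx":0,"ty":0,"tz":0,"rx":0,"ry":0,"rz":0,"gripper":-1},
  {"tx":0,"ty":0,"tz":0,"rx":0,"ry":0,"rz":0,"gripper":-1},
], squeeze=40)

```text
clock: 22.05
eef_pos: [470.8, -7.5, -1.4]
tcp_rot: [-3.138, -0.0, 1.281]
contact_force: [-1.8, -0.7, 10.0]
opening: 0.637
```

Request:
move_arm([
  {"tx":0,"ty":0,"tz":-0.5,"rx":0,"ry":0,"rz":0,"gripper":-1},
  {"tx":0,"ty":0,"tz":-1.5,"rx":0,"ry":0,"rz":0,"gripper":-1},
  {"tx":0,"ty":0,"tz":-3,"rx":0,"ry":0,"rz":0,"gripper":-1},
  {"tx":0,"ty":0,"tz":-3,"rx":0,"ry":0,"rz":0,"gripper":-1},
  {"tx":0,"ty":0,"tz":-3,"rx":0,"ry":0,"rz":0,"gripper":-1},
  {"tx":0,"ty":0,"tz":0,"rx":0,"ry":0,"rz":0,"gripper":-1},
  {"tx":0,"ty":0,"tz":0,"rx":0,"ry":0,"rz":0,"gripper":-1},
])

```text
clock: 22.75
eef_pos: [471.1, -7.7, 108.2]
tcp_rot: [-3.139, -0.001, 1.281]
contact_force: [-0.4, -0.2, -1.1]
opening: 0.633
```

```bash
python3 - <<'E'
from h import *
go(554.2,265,109,(180,0,73.4))
E
```

```text
at [471.1  -7.7 108.2] [-1.7983e+02 -3.0000e-02  7.3420e+01] open 0.633 F [-0.4 -0.2 -1.1] t 22.75 q [-0.02  0.29  2.06  0.    0.8   0.27]
 t(cm) [28.5   0.18 -0.07]
 rotvec deg (tool) [-0.17 -0.03  0.02]
```

Request:
move_arm([
  {"tx":3.56,"ty":0,"tz":0,"rx":0,"ry":0,"rz":0,"gripper":-1},
  {"tx":3.56,"ty":0,"tz":0,"rx":0,"ry":0,"rz":0,"gripper":-1},
  {"tx":3.56,"ty":0,"tz":0,"rx":0,"ry":0,"rz":0,"gripper":-1},
  {"tx":3.56,"ty":0,"tz":0,"rx":0,"ry":0,"rz":0,"gripper":-1},
  {"tx":3.56,"ty":0,"tz":0,"rx":0,"ry":0,"rz":0,"gripper":-1},
  {"tx":3.56,"ty":0,"tz":0,"rx":0,"ry":0,"rz":0,"gripper":-1},
  {"tx":3.56,"ty":0.1,"tz":0,"rx":0,"ry":0,"rz":0,"gripper":-1},
  {"tx":3.56,"ty":0.1,"tz":0,"rx":0,"ry":0,"rz":0,"gripper":-1},
  {"tx":0,"ty":0,"tz":2,"rx":0,"ry":0,"rz":0,"gripper":-1},
  {"tx":0,"ty":0,"tz":2,"rx":0,"ry":0,"rz":0,"gripper":-1},
  {"tx":0,"ty":0,"tz":0,"rx":0,"ry":0,"rz":0,"gripper":-1},
  {"tx":0,"ty":0,"tz":0,"rx":0,"ry":0,"rz":0,"gripper":-1},
])

```text
clock: 23.95
eef_pos: [552.7, 264.3, 66.2]
tcp_rot: [-3.135, 0.002, 1.281]
contact_force: [-0.3, 0.3, -0.3]
opening: 0.629
```

```bash
python3 - <<'E'
from h import *
go(554.2,265,26.5,(180,0,73.4))
E
```

```text
at [552.7 264.3  66.2] [-1.796e+02  1.100e-01  7.342e+01] open 0.629 F [-0.3  0.3 -0.3] t 23.95 q [0.44 0.53 1.78 0.   0.84 0.73]
 t(cm) [0.12 0.15 3.97]
 rotvec deg (tool) [-0.4   0.11  0.02]
```

Request:
move_arm([
  {"tx":0.1,"ty":0.1,"tz":2,"rx":-0.2,"ry":0,"rz":0,"gripper":-1},
  {"tx":0,"ty":0,"tz":1.2,"rx":0,"ry":0,"rz":0,"gripper":-1},
  {"tx":0,"ty":0,"tz":0.5,"rx":0,"ry":0,"rz":0,"gripper":-1},
  {"tx":0,"ty":0,"tz":0.2,"rx":0,"ry":0,"rz":0,"gripper":-1},
  {"tx":0,"ty":0,"tz":0,"rx":0,"ry":0,"rz":0,"gripper":-1},
  {"tx":0,"ty":0,"tz":0,"rx":0,"ry":0,"rz":0,"gripper":-1},
])

```text
clock: 24.55
eef_pos: [555.2, 265.6, 29.1]
tcp_rot: [-3.141, -0.001, 1.281]
contact_force: [0.6, 0.0, -0.5]
opening: 0.63
```

Request:
move_arm([
  {"tx":-0.08,"ty":-0.08,"tz":0,"rx":0,"ry":0,"rz":0,"gripper":-1},
  {"tx":0,"ty":0,"tz":0.2,"rx":0,"ry":0,"rz":0,"gripper":-1},
  {"tx":0,"ty":0,"tz":0,"rx":0,"ry":0,"rz":0,"gripper":-1},
  {"tx":0,"ty":0,"tz":0,"rx":0,"ry":0,"rz":0,"gripper":-1},
])

```text
clock: 24.95
eef_pos: [553.8, 265.0, 26.5]
tcp_rot: [-3.14, -0.0, 1.282]
contact_force: [1.0, -0.6, -0.4]
opening: 0.631
```

Request:
move_arm([
  {"tx":0,"ty":0,"tz":0.1,"rx":0,"ry":0,"rz":0,"gripper":-1},
  {"tx":0,"ty":0,"tz":0,"rx":0,"ry":0,"rz":0,"gripper":-1},
  {"tx":0,"ty":0,"tz":0,"rx":0,"ry":0,"rz":0,"gripper":0.6},
  {"tx":0,"ty":0,"tz":0,"rx":0,"ry":0,"rz":0,"gripper":0.6},
  {"tx":0,"ty":0,"tz":0,"rx":0,"ry":0,"rz":0,"gripper":0.6},
  {"tx":0,"ty":0,"tz":-1,"rx":0,"ry":0,"rz":0,"gripper":0.6},
  {"tx":0,"ty":0,"tz":-3,"rx":0,"ry":0,"rz":0,"gripper":0.6},
  {"tx":0,"ty":0,"tz":-4,"rx":0,"ry":0,"rz":0,"gripper":0.6},
  {"tx":0,"ty":0,"tz":-4,"rx":0,"ry":0,"rz":0,"gripper":0.6},
  {"tx":0,"ty":0,"tz":0,"rx":0,"ry":0,"rz":0,"gripper":0.6},
])

```text
clock: 25.95
eef_pos: [557.3, 266.5, 151.9]
tcp_rot: [3.136, -0.007, 1.281]
contact_force: [0.8, 0.9, -0.6]
opening: 0.796
```

```bash
python3 - <<'E'
from h import *
go(603,-35.5,150,(180,0,73.4))
E
```

```text
at [557.3 266.5 151.9] [179.67  -0.37  73.42] open 0.796 F [ 0.8  0.9 -0.6] t 25.95 q [0.44 0.42 1.73 0.   0.99 0.73]
 t(cm) [-27.64  13.     0.09]
 rotvec deg (tool) [ 0.33 -0.37  0.02]
```

Request:
move_arm([
  {"tx":-4.43,"ty":-0.32,"tz":0,"rx":0,"ry":0,"rz":0,"gripper":0.5},
  {"tx":-4.43,"ty":-0.32,"tz":0,"rx":0,"ry":0,"rz":0,"gripper":0.5},
  {"tx":-4.43,"ty":-0.32,"tz":0,"rx":0,"ry":0,"rz":0,"gripper":0.5},
  {"tx":-4.43,"ty":-0.32,"tz":0,"rx":0,"ry":0,"rz":0,"gripper":0.5},
  {"tx":-4.43,"ty":-0.32,"tz":0,"rx":0,"ry":0,"rz":0,"gripper":0.5},
  {"tx":-4.43,"ty":-0.32,"tz":0,"rx":0,"ry":0,"rz":0,"gripper":0.5},
  {"tx":-4.43,"ty":-0.32,"tz":0,"rx":0,"ry":0,"rz":0,"gripper":0.5},
  {"tx":-4.43,"ty":-0.32,"tz":0,"rx":0,"ry":0,"rz":0,"gripper":0.5},
  {"tx":-4.43,"ty":-0.32,"tz":0,"rx":0,"ry":0,"rz":0,"gripper":0.5},
  {"tx":-4.43,"ty":-0.32,"tz":0,"rx":0,"ry":0,"rz":0,"gripper":0.5},
  {"tx":0,"ty":0,"tz":0,"rx":0,"ry":0,"rz":0,"gripper":0.5},
])

```text
clock: 27.05
eef_pos: [395.2, -154.3, 145.7]
tcp_rot: [-3.14, 0.001, 1.277]
contact_force: [-0.4, 0.1, -0.5]
opening: 0.748
```

```bash
python3 - <<'E'
from h import *
for n in("top","scene"): look(n,39,28,'B')
T=[]
for n in("top","scene"):
    m=cam(n); p,d=r.grab_frame(n); o=r.cut_out('model',n)[0]; M=o['mask']; print(n,o['confidence'],o['bbox'],'loc',end=' ')
    l=r.place_of('model',n)[0]['location']; print(atz(m,l[1],l[0],0).round(1))
    # base outline fit: lower hull of mask as silhouette of a cylinder r25 h14: match by rendering
    from scipy.optimize import minimize
    an=np.linspace(0,2*np.pi,60); K=lambda P:(lambda C:(lambda x,y:(np.stack([m['cx']+m['fx']*x*(1+m['k1']*(x*x+y*y)),m['cy']+m['fy']*y*(1+m['k1']*(x*x+y*y))],-1)))(C[:,0]/C[:,2],C[:,1]/C[:,2]))(P@m['R'].T+m['t'])
    # all depth-based points with z>5 near model
    vv,uu=np.nonzero(d>0); W=world(m,uu,vv,d[vv,uu]); k=(np.hypot(W[:,0]-603,W[:,1]+35.5)<45)&(W[:,2]>6); B=np.zeros(M.shape,bool); B[vv[k],uu[k]]=1
    for nm,MM in(('mask',M),('depth',B)):
        def cost(c):
            S=4; P=np.concatenate([np.stack([c[0]+25*np.cos(an),c[1]+25*np.sin(an),np.full(60,z)],-1) for z in(0 if nm=='mask' else 6,14.)]+[np.stack([c[0]+21*np.cos(an),c[1]+21*np.sin(an),np.full(60,14.)],-1)])
            h=cv2.convexHull(((K(P)+.5)*S).astype(np.float32)); I=np.zeros((480*S,640*S),np.uint8); cv2.fillConvexPoly(I,np.round(h).astype(np.int32),1)
            I=cv2.resize(I.astype(np.float32),(640,480),interpolation=cv2.INTER_AREA); return np.abs(I-MM).sum()
        s=min((minimize(cost,[603+a,-35+b],method='Nelder-Mead',options=dict(initial_simplex=[[603+a,-35+b],[607+a,-35+b],[603+a,-31+b]],maxiter=40)) for a,b in((0,0),(-3,2))),key=lambda s:s.fun); print('  ',nm,s.x.round(1),round(s.fun,1),MM.sum())
    v,u=np.nonzero(M); c=[int(v.mean()),int(u.mean())]; T.append(cv2.resize(p[c[0]-22:c[0]+22,c[1]-30:c[1]+30,::-1],(450,330),interpolation=cv2.INTER_CUBIC))
S=[cv2.resize(cv2.imread(f'pics/{n}B.png'),(380,296)) for n in("top","scene")]; T=[cv2.resize(t,(380,296)) for t in T]
cv2.imwrite('pics/B.png',cv2.vconcat([cv2.hconcat(S),cv2.hconcat(T)]))
go(603,-35.5,150)
E
```

```text
top top (array([554.24602098, 264.20361889]), np.float64(0.9144799793698221)) plat (array([553.63566248, 264.45202567]), np.float64(0.8961710624544855)) diff [ 0.6 -0.2]
scene top (array([556.95862978, 264.39846932]), np.float64(1.7008181386435042)) plat (array([556.94638278, 263.7461405 ]), np.float64(1.58917803158717)) diff [0.  0.7]
top 0.96 [288.5, 226.1, 306.6, 242.9] loc [606.6 -33.4   0. ]
   mask [603.9 -34.9] 54.1 364
   depth [603.6 -35.2] 38.8 394
scene 0.75 [431.7, 153.6, 474.2, 175.7] loc [603.  -30.6   0. ]
   mask [-152.7  593.9] 308.0 308
   depth [603.6 -35.3] 59.2 731
at [ 397.1 -150.1  145.5] [-179.92   -0.     73.48] open 0.75 F [-0.1  0.4  0. ] t 27.65 q [-0.36  0.16  2.13 -0.    0.86 -0.08]
 t(cm) [16.84 16.48 -0.48]
```

View pics/B.png

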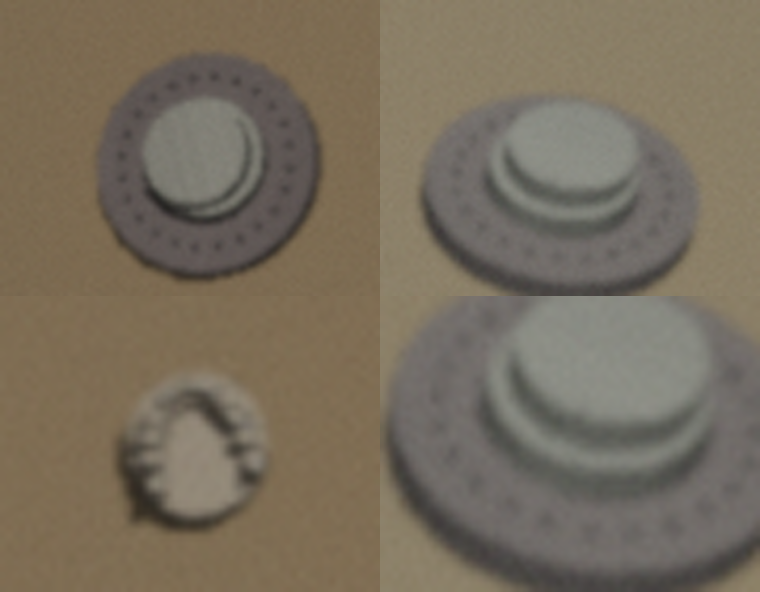

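Request:
move_arm([
  {"tx":2.81,"ty":2.75,"tz":0,"rx":0,"ry":0,"rz":0,"gripper":0.5},
  {"tx":2.81,"ty":2.75,"tz":0,"rx":0,"ry":0,"rz":0,"gripper":0.5},
  {"tx":2.81,"ty":2.75,"tz":0,"rx":0,"ry":0,"rz":0,"gripper":0.5},
  {"tx":2.81,"ty":2.75,"tz":0,"rx":0,"ry":0,"rz":0,"gripper":0.5},
  {"tx":2.81,"ty":2.75,"tz":0,"rx":0,"ry":0,"rz":0,"gripper":0.5},
  {"tx":2.79,"ty":2.7,"tz":0,"rx":0,"ry":0,"rz":0,"gripper":0.5},
  {"tx":0,"ty":0,"tz":3,"rx":0,"ry":0,"rz":0,"gripper":0.5},
  {"tx":0,"ty":0,"tz":3,"rx":0,"ry":0,"rz":0,"gripper":0.5},
  {"tx":0,"ty":0,"tz":0,"rx":0,"ry":0,"rz":0,"gripper":0.5},
  {"tx":0,"ty":0,"tz":0,"rx":0,"ry":0,"rz":0,"gripper":0.5},
  {"tx":0,"ty":0,"tz":0,"rx":0,"ry":0,"rz":0,"gripper":0.5},
])

```text
clock: 28.75
eef_pos: [603.5, -36.2, 86.8]
tcp_rot: [3.141, -0.0, 1.281]
contact_force: [-0.8, 0.1, 0.1]
opening: 0.752
```

```bash
python3 - <<'E'
from h import *
go(603,-35,1,(180,0,73.4))
E
```

```text
at [603.5 -36.2  86.8] [ 1.7997e+02 -3.0000e-02  7.3410e+01] open 0.752 F [-0.8  0.1  0.1] t 28.75 q [-0.06  0.49  1.79  0.    0.86  0.23]
 t(cm) [ 0.09 -0.08  8.58]
 rotvec deg (tool) [ 0.03 -0.03  0.01]
```

Request:
move_arm([
  {"tx":0.1,"ty":-0.05,"tz":2.5,"rx":0,"ry":0,"rz":0,"gripper":0.5},
  {"tx":0,"ty":0,"tz":2.5,"rx":0,"ry":0,"rz":0,"gripper":0.5},
  {"tx":0,"ty":0,"tz":2,"rx":0,"ry":0,"rz":0,"gripper":0.5},
  {"tx":0,"ty":0,"tz":0,"rx":0,"ry":0,"rz":0,"gripper":0.5},
  {"tx":0,"ty":0,"tz":0,"rx":0,"ry":0,"rz":0,"gripper":0.5},
  {"tx":0,"ty":0,"tz":0,"rx":0,"ry":0,"rz":0,"gripper":0.5},
])

```text
clock: 29.35
eef_pos: [603.6, -35.1, 17.2]
tcp_rot: [3.14, -0.001, 1.281]
contact_force: [0.0, 0.7, 0.1]
opening: 0.751
```

Request:
move_arm([
  {"tx":0,"ty":-0.05,"tz":0.8,"rx":0,"ry":0,"rz":0,"gripper":0.5},
  {"tx":0,"ty":0,"tz":0.8,"rx":0,"ry":0,"rz":0,"gripper":0.5},
  {"tx":0,"ty":0,"tz":0,"rx":0,"ry":0,"rz":0,"gripper":0.5},
  {"tx":0,"ty":0,"tz":0,"rx":0,"ry":0,"rz":0,"gripper":0.5},
])

```text
clock: 29.75
eef_pos: [601.4, -34.7, -1.1]
tcp_rot: [-3.139, 0.0, 1.282]
contact_force: [-0.1, 1.2, 0.5]
opening: 0.751
```

Request:
move_arm([
  {"tx":0,"ty":0,"tz":0,"rx":0,"ry":0,"rz":0,"gripper":0},
  {"tx":0,"ty":0,"tz":0,"rx":0,"ry":0,"rz":0,"gripper":-1},
  {"tx":0,"ty":0,"tz":0,"rx":0,"ry":0,"rz":0,"gripper":-1},
  {"tx":0,"ty":0,"tz":0,"rx":0,"ry":0,"rz":0,"gripper":-1},
], squeeze=30)

```text
clock: 30.15
eef_pos: [601.9, -34.8, -0.4]
tcp_rot: [-3.141, -0.0, 1.281]
contact_force: [-0.6, -0.2, 3.3]
opening: 0.567
```

Request:
move_arm([
  {"tx":0,"ty":0,"tz":-0.5,"rx":0,"ry":0,"rz":0,"gripper":-1},
  {"tx":0,"ty":0,"tz":-1.5,"rx":0,"ry":0,"rz":0,"gripper":-1},
  {"tx":0,"ty":0,"tz":-3,"rx":0,"ry":0,"rz":0,"gripper":-1},
  {"tx":0,"ty":0,"tz":-3,"rx":0,"ry":0,"rz":0,"gripper":-1},
  {"tx":0,"ty":0,"tz":-3,"rx":0,"ry":0,"rz":0,"gripper":-1},
  {"tx":0,"ty":0,"tz":0,"rx":0,"ry":0,"rz":0,"gripper":-1},
  {"tx":0,"ty":0,"tz":0,"rx":0,"ry":0,"rz":0,"gripper":-1},
])

```text
clock: 30.85
eef_pos: [602.5, -34.9, 110.7]
tcp_rot: [3.141, -0.001, 1.281]
contact_force: [0.1, 0.6, -1.5]
opening: 0.568
```

```bash
python3 - <<'E'
from h import *
go(553.8,264.8,110,(180,0,73.4))
E
```

```text
at [602.5 -34.9 110.7] [ 1.7995e+02 -3.0000e-02  7.3420e+01] open 0.568 F [ 0.1  0.6 -1.5] t 30.85 q [-0.06  0.46  1.78  0.    0.91  0.23]
 t(cm) [ 27.33 -13.22   0.07]
 rotvec deg (tool) [ 0.05 -0.03  0.02]
```

Request:
move_arm([
  {"tx":1.5,"ty":-0.7,"tz":0,"rx":0,"ry":0,"rz":0,"gripper":-1},
  {"tx":3.0,"ty":-1.45,"tz":0,"rx":0,"ry":0,"rz":0,"gripper":-1},
  {"tx":3.0,"ty":-1.45,"tz":0,"rx":0,"ry":0,"rz":0,"gripper":-1},
  {"tx":3.0,"ty":-1.45,"tz":0,"rx":0,"ry":0,"rz":0,"gripper":-1},
  {"tx":3.0,"ty":-1.45,"tz":0,"rx":0,"ry":0,"rz":0,"gripper":-1},
  {"tx":3.0,"ty":-1.45,"tz":0,"rx":0,"ry":0,"rz":0,"gripper":-1},
  {"tx":3.0,"ty":-1.45,"tz":0,"rx":0,"ry":0,"rz":0,"gripper":-1},
  {"tx":3.0,"ty":-1.45,"tz":0,"rx":0,"ry":0,"rz":0,"gripper":-1},
  {"tx":2.6,"ty":-1.3,"tz":0,"rx":0,"ry":0,"rz":0,"gripper":-1},
  {"tx":2.2,"ty":-1.07,"tz":0,"rx":0,"ry":0,"rz":0,"gripper":-1},
  {"tx":0,"ty":0,"tz":2,"rx":0,"ry":0,"rz":0,"gripper":-1},
  {"tx":0,"ty":0,"tz":2,"rx":0,"ry":0,"rz":0,"gripper":-1},
])

```text
clock: 32.05
eef_pos: [551.8, 266.2, 68.2]
tcp_rot: [-3.139, 0.0, 1.283]
contact_force: [-0.2, 0.4, -1.3]
opening: 0.567
```

Request:
move_arm([
  {"tx":0,"ty":0,"tz":1,"rx":0,"ry":0,"rz":0,"gripper":-1},
  {"tx":0,"ty":0,"tz":0.8,"rx":0,"ry":0,"rz":0,"gripper":-1},
  {"tx":0,"ty":0,"tz":0,"rx":0,"ry":0,"rz":0,"gripper":-1},
  {"tx":0,"ty":0,"tz":0,"rx":0,"ry":0,"rz":0,"gripper":-1},
  {"tx":0,"ty":0,"tz":0,"rx":0,"ry":0,"rz":0,"gripper":-1},
])

```text
clock: 32.55
eef_pos: [553.6, 264.7, 52.2]
tcp_rot: [-3.141, -0.001, 1.281]
contact_force: [0.7, -1.0, -0.9]
opening: 0.567
```

```bash
python3 - <<'E'
from h import *
go(553.8,264.8,39,(180,0,73.4))
E
```

```text
at [553.6 264.7  52.2] [-1.7997e+02 -5.0000e-02  7.3410e+01] open 0.567 F [ 0.7 -1.  -0.9] t 32.55 q [0.44 0.55 1.78 0.   0.81 0.73]
 t(cm) [0.01 0.02 1.32]
 rotvec deg (tool) [-0.03 -0.05  0.01]
```

Request:
move_arm([
  {"tx":0,"ty":0,"tz":0.5,"rx":0,"ry":0,"rz":0,"gripper":-1},
  {"tx":0,"ty":0,"tz":0.4,"rx":0,"ry":0,"rz":0,"gripper":-1},
  {"tx":0,"ty":0,"tz":0.2,"rx":0,"ry":0,"rz":0,"gripper":-1},
  {"tx":0,"ty":0,"tz":0.1,"rx":0,"ry":0,"rz":0,"gripper":-1},
  {"tx":0,"ty":0,"tz":0,"rx":0,"ry":0,"rz":0,"gripper":-1},
  {"tx":0,"ty":0,"tz":0,"rx":0,"ry":0,"rz":0,"gripper":-1},
])

```text
clock: 33.15
eef_pos: [553.0, 264.6, 39.4]
tcp_rot: [-3.14, -0.0, 1.281]
contact_force: [-0.1, 1.0, -0.7]
opening: 0.568
```

Request:
move_arm([
  {"tx":0,"ty":0.05,"tz":0.1,"rx":0,"ry":0,"rz":0,"gripper":-1},
  {"tx":0,"ty":0,"tz":0,"rx":0,"ry":0,"rz":0,"gripper":-1},
  {"tx":0,"ty":0,"tz":0,"rx":0,"ry":0,"rz":0,"gripper":-1},
])

```text
clock: 33.45
eef_pos: [553.6, 264.5, 38.6]
tcp_rot: [-3.14, -0.0, 1.281]
contact_force: [-1.2, -0.2, 0.6]
opening: 0.57
```

Request:
move_arm([
  {"tx":0,"ty":0,"tz":0.05,"rx":0,"ry":0,"rz":0,"gripper":-1},
  {"tx":0,"ty":0,"tz":0,"rx":0,"ry":0,"rz":0,"gripper":0.3},
  {"tx":0,"ty":0,"tz":0,"rx":0,"ry":0,"rz":0,"gripper":0.5},
  {"tx":0,"ty":0,"tz":0,"rx":0,"ry":0,"rz":0,"gripper":0.5},
  {"tx":0,"ty":0,"tz":-1,"rx":0,"ry":0,"rz":0,"gripper":0.5},
  {"tx":0,"ty":0,"tz":-3,"rx":0,"ry":0,"rz":0,"gripper":0.5},
  {"tx":0,"ty":0,"tz":-4,"rx":0,"ry":0,"rz":0,"gripper":0.5},
  {"tx":0,"ty":0,"tz":-4,"rx":0,"ry":0,"rz":0,"gripper":0.5},
  {"tx":0,"ty":0,"tz":0,"rx":0,"ry":0,"rz":0,"gripper":0.5},
])

```text
clock: 34.35
eef_pos: [556.9, 265.9, 164.5]
tcp_rot: [3.136, -0.007, 1.281]
contact_force: [0.3, 0.3, 0.3]
opening: 0.75
```

Request:
move_arm([
  {"tx":-4,"ty":0,"tz":0,"rx":0,"ry":0,"rz":0,"gripper":0.5},
  {"tx":-4,"ty":0,"tz":0,"rx":0,"ry":0,"rz":0,"gripper":0.5},
  {"tx":-4,"ty":0,"tz":0,"rx":0,"ry":0,"rz":0,"gripper":0.5},
  {"tx":-4,"ty":0,"tz":0,"rx":0,"ry":0,"rz":0,"gripper":0.5},
  {"tx":-4,"ty":0,"tz":0,"rx":0,"ry":0,"rz":0,"gripper":0.5},
  {"tx":-4,"ty":0,"tz":0,"rx":0,"ry":0,"rz":0,"gripper":0.5},
  {"tx":-4,"ty":0,"tz":0,"rx":0,"ry":0,"rz":0,"gripper":0.5},
  {"tx":-4,"ty":0,"tz":0,"rx":0,"ry":0,"rz":0,"gripper":0.5},
  {"tx":0,"ty":0,"tz":0,"rx":0,"ry":0,"rz":0,"gripper":0.5},
  {"tx":0,"ty":0,"tz":0,"rx":0,"ry":0,"rz":0,"gripper":0.5},
])

```text
clock: 35.35
eef_pos: [462.2, -42.9, 158.2]
tcp_rot: [-3.141, -0.0, 1.279]
contact_force: [0.4, 0.4, 0.7]
opening: 0.75
```

```bash
python3 - <<'E'
from h import *
for n in("top","scene"): look(n,53,25,'C')
for n in("top","scene"):
    p,d=r.grab_frame(n); m=cam(n)
    for q in("spare_50","cup","bite_block"): print(n,q,[np.round(x['location']).tolist() for x in r.place_of(q,n)[:2]])
    vv,uu=np.nonzero(d>0); W=world(m,uu,vv,d[vv,uu]); k=(abs(W[:,0]-525)<70)&(abs(W[:,1]+322)<110)&(W[:,2]>40)
    for lo,hi in((-420,-350),(-297,-230)):
        A=W[k&(W[:,1]>lo)&(W[:,1]<hi)]; print('  ',len(A),A.mean(0).round(1))
S=[cv2.resize(cv2.imread(f'pics/{n}C.png'),(390,300)) for n in("top","scene")]; cv2.imwrite('pics/C.png',cv2.hconcat(S)); go(0,0,0)
E
```

```text
top top (array([553.32262594, 262.21538176]), np.float64(0.9840397400012585)) plat (array([553.50422329, 264.34299763]), np.float64(0.8385786730697218)) diff [-0.2 -2.1]
scene top (array([554.79433753, 263.28035096]), np.float64(4.214859803059912)) plat (array([556.63927314, 264.25658137]), np.float64(4.239736852665814)) diff [-1.8 -1. ]
top spare_50 [[264.0, 452.0], [264.0, 407.0]]
top cup [[180.0, 233.0]]
top bite_block []
   168 [ 520.  -374.1   56.1]
   122 [ 528.4 -275.4   52.6]
scene spare_50 [[339.0, 112.0]]
scene cup [[273.0, 467.0]]
scene bite_block [[222.0, 374.0]]
   367 [ 531.8 -375.4   57.2]
   235 [ 538.5 -276.8   53.4]
at [462.4 -42.3 157.9] [-179.92    0.     73.43] open 0.75 F [ 0.1 -0.1  0.2] t 36.05 q [-0.09  0.2   2.04  0.    0.91  0.19]
 t(cm) [ -9.13 -45.5   15.86]
```

View pics/C.png

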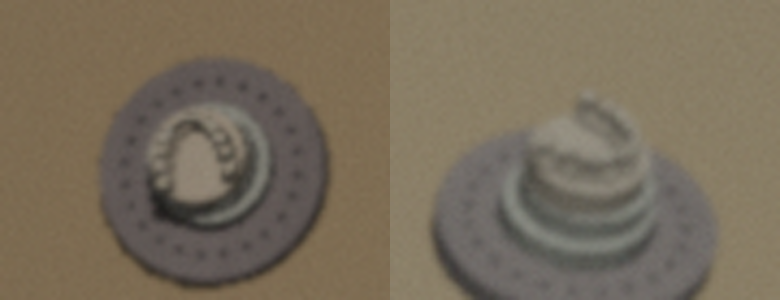

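```bash
python3 - <<'E'
from h import *
from scipy.optimize import minimize
an=np.linspace(0,2*np.pi,60)
for n in("top","scene"):
    m=cam(n)
    def K(P):
        C=P@m['R'].T+m['t']; x,y=C[:,0]/C[:,2],C[:,1]/C[:,2]; s=1+m['k1']*(x*x+y*y); return np.stack([m['cx']+m['fx']*x*s,m['cy']+m['fy']*y*s],-1)
    p,d=r.grab_frame(n); vv,uu=np.nonzero(d>0); W=world(m,uu,vv,d[vv,uu]); near=np.hypot(W[:,0]-555,W[:,1]-264)<75
    for nm,lo,hi,zc,R in(('model>45',45,53,45,25),('model 45-55',45,53,45,25),('all>33 ',33,53,33,None),('plat',7,15,7,60)):
        k=near&(W[:,2]>zc); 
        if nm=='model 45-55': k&=W[:,2]<56
        M=np.zeros(d.shape,np.float32); M[vv[k],uu[k]]=1
        def cost(c):
            rings=[(R,lo),(R,hi)] if R else [(28,33),(28,39),(25,53)]
            if nm.strip()=='model>45': rings+= [(20,60)]
            P=np.concatenate([np.stack([c[0]+q*np.cos(an),c[1]+q*np.sin(an),np.full(60,float(z))],-1) for q,z in rings])
            h=cv2.convexHull(((K(P)+.5)*4).astype(np.float32)); I=np.zeros((1920,2560),np.uint8); cv2.fillConvexPoly(I,np.round(h).astype(np.int32),1)
            return np.abs(cv2.resize(I.astype(np.float32),(640,480),interpolation=cv2.INTER_AREA)-M).sum()
        s=minimize(cost,[553,262],method='Nelder-Mead',options=dict(initial_simplex=[[553,262],[558,262],[553,267]],maxiter=40)); print(n,nm,s.x.round(1),round(s.fun,1),M.sum())
    k=near&(W[:,2]>62); print('  teeth z max',np.percentile(W[near,2],99.7).round(1))
E
```

```text
top model>45 [554.  263.4] 31.1 406.0
top model 45-55 [554.  262.8] 188.3 247.0
top all>33  [554.6 265. ] 39.7 491.0
top plat [554.3 265.2] 79.3 2185.0
  teeth z max 68.6
scene model>45 [553.5 264.9] 68.3 591.0
scene model 45-55 [554.7 263.1] 256.5 293.0
scene all>33  [554.3 266.6] 96.6 794.0
scene plat [554.7 266.8] 183.8 2629.0
  teeth z max 68.2
```

```bash
python3 -c "
from rig import r
print(r.sign_off())"
```

```text
the job is handed in; nothing more can be done
None
```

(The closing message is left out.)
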